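# Load the leak test pot and manifold, then start

### The arm

A 6-joint arm with a two-finger parallel gripper is mounted at the origin on a cart in front of the work surface, level with it; the furniture and walls round the work are solid. World frame = base frame: x ahead of the robot, y to its left, z up, the work surface at z = 0. Lengths are in m, angles in rad, forces in N, time in s.
With the tool pointing down it reaches from about 0.25 to 0.775 m from the base axis. Payload 4 kg.
Tool frame: the origin (TCP) lies at the very end of the fingers, on their centre line; the grasp point (between the pads) lies 19 mm behind it; z points along the fingers, y is the line along which they close (so a half turn about z gives the same grasp; the last joint's range is limited). The gripper opens to 94 mm and grips with 3 to 60 N. Pads are 16 mm wide; open, the fingers measure 119 mm over their backs; the gripper's body (75 mm by 177 mm) begins 78 mm behind the grasp point.
Start: joints at [-1.445, 0.087, 1.371, -0, 1.684, -0.103], TCP at [0.125, -0.536, 0.206] pointing down, gripper open.
Joint ranges: [-3.1, 3.1], [-0.76, 2.03], [0.27, 2.55], [-1.08, 4.22], [0.17, 2.65], [-2.57, 2.57]. Speed limits (rad/s): [2.79, 2.79, 3.14, 3.14, 3.14, 3.14].

### API

Orientations are given as a 3x3 rotation matrix whose columns are the frame's x, y, z axes.
In Python, from cell import read_state, get_image, close_job, outline_of gives the robot as it stands. The module is installed in compiled form; this text tells all that it offers.
- The arm moves only by the shell command python3 -m creep 'ROWS'. ROWS is JSON, a list of rows, each a list of 5 numbers: the finger opening in mm, from 0 to 94, then the shift along the tool's x, y, z in units of 40 mm (1.0 is 40 mm), then the turn about the tool's z in units of 5 degrees (1.0 is 5 degrees). In form: [[jaw, x, y, z, spin], ...]. A call has exactly 10 rows; each row shifts and turns the commanded pose from where the row before left it, along the tool's axes as they then stand; what a row does not reach is not made up. A row lasts 1/12 s, in which the tool goes at most 41.7 mm and 7.16 degrees, less where a joint would pass 70% of its speed; a pose out of reach is approached as far as the arm can. A call is refused whole if a number of a shift passes 1 or a number of a turn 1, either way. A call with a gripper value outside its range is refused whole. The fingers move at their own pace and stop on an object; the grip force is fixed at half the most. Time passes only in rows, so rows that do not move let the fingers close, or fill a call up. It gives the time, the measured TCP pose, the force, the opening and the grip force at its end, in the units of the state.
- read_state(): the state, without advancing time (a new reading comes with each control period).
- get_image(name): name is "scene" or "top" or "wrist"; returns a dict with "image" (400x640x3 uint8, red, green, blue), "camera_matrix" (3x3 intrinsics, pixels), "position" and "attitude" of the camera in the world; the wrist camera has in their place "mount" (4x4, takes a point from camera to tool coordinates, whose origin is the TCP and whose axes are the flange's). Camera axes: x right, y down, z forward; pixel columns grow to the right and rows downward; lengths in m; the calibration is good to about 2 mm. The wrist camera is an equidistant fisheye: a pixel r from the principal point sees the ray r / f radians off the axis. A picture is of the moment at which its call begins: read the wrist's pose just before it. There is no depth.
- close_job(): hands the job in; it is judged then, once.
Trained networks look in a picture, given as the dict that the camera call returned (one of the last four; its "shot" number tells which), for a name from the list of things; names that differ only in an ending like _2 or _b are one class to them, and where a whole thing is asked for, a point or a joint stands for the part that bears it (a point fixed in the world has none). Each returns a list of dicts, best first, with "score" (0 to 1); they miss things now and then, are a little off and sometimes report something else, mostly with a low value. They report only what shows in the picture. A call takes as long as a camera call. They do not tell look-alikes from the thing itself.
- outline_of(picture, query): "mask" (400x640 bool, what is visible of it) and "xy" ([column, row] in pixels, amid what is visible of it).
The state is a dict: "clock": time; "joint_pos": joint angles; "joint_velocities": joint speeds; "joint_efforts": joint torques, N m; "position": TCP position; "tool_rot": TCP orientation; "force": force on the tool from outside, world axes, zero at the start; "torque": the same for the moment, N m; "opening": finger opening in m; "finger_force": force on a finger pad.
Only numpy, scipy, OpenCV 4.12 (cv2) and the standard library are available. Lean on these libraries where they do the work, as an engineer would, in place of code of your own. Each camera call takes 0.05 s, during which the arm holds its last target. There are 200 camera calls.

### The job

Set up the leak test: put every sensor cell standing in front of the manifold block upright into a port of its own in the block, and pack all the filler slugs from the mat upright into the round pot as a honeycomb, one in the exact middle and the others close round it at the corners of one hexagon, so that any place left over is big enough for one more slug. When all are loaded and standing flat on the floors of pot and ports, press the start button fully down and let it go; leave the tape roll, ring gauge and brush behind the work where they are.

Things in the scene. Friction and masses are not known exactly. Their poses are not given: they have to be found in the camera images.
- slug0_mid (a point): aluminium filler slug, standing upright: round body 38 mm across and 36 mm tall, on it a centred grip stem 14 mm across and 30 mm tall (66 mm tall in all, 0.12 kg). The point is on the axis half-way up, 33 mm above the underside; z runs up the stem. Starts on the mat; 5 to 7 slugs are present
- slug1_mid (a point): aluminium filler slug, standing upright: round body 38 mm across and 36 mm tall, on it a centred grip stem 14 mm across and 30 mm tall (66 mm tall in all, 0.12 kg). The point is on the axis half-way up, 33 mm above the underside; z runs up the stem. Starts on the mat; 5 to 7 slugs are present
- slug2_mid (a point): aluminium filler slug, standing upright: round body 38 mm across and 36 mm tall, on it a centred grip stem 14 mm across and 30 mm tall (66 mm tall in all, 0.12 kg). The point is on the axis half-way up, 33 mm above the underside; z runs up the stem. Starts on the mat; 5 to 7 slugs are present
- slug3_mid (a point): aluminium filler slug, standing upright: round body 38 mm across and 36 mm tall, on it a centred grip stem 14 mm across and 30 mm tall (66 mm tall in all, 0.12 kg). The point is on the axis half-way up, 33 mm above the underside; z runs up the stem. Starts on the mat; 5 to 7 slugs are present
- slug4_mid (a point): aluminium filler slug, standing upright: round body 38 mm across and 36 mm tall, on it a centred grip stem 14 mm across and 30 mm tall (66 mm tall in all, 0.12 kg). The point is on the axis half-way up, 33 mm above the underside; z runs up the stem. Starts on the mat; 5 to 7 slugs are present
- slug5_mid (a point): aluminium filler slug, standing upright: round body 38 mm across and 36 mm tall, on it a centred grip stem 14 mm across and 30 mm tall (66 mm tall in all, 0.12 kg). The point is on the axis half-way up, 33 mm above the underside; z runs up the stem. Starts on the mat; 5 to 7 slugs are present
- slug6_mid (a point): aluminium filler slug, standing upright: round body 38 mm across and 36 mm tall, on it a centred grip stem 14 mm across and 30 mm tall (66 mm tall in all, 0.12 kg). The point is on the axis half-way up, 33 mm above the underside; z runs up the stem. Starts on the mat; 5 to 7 slugs are present
- pot_floor (a point): centre of the inner floor of the round steel test pot, fixed to the bench; floor 5 mm above the bench, smooth round wall of inner radius 62 mm, 6 mm thick, rim 25 mm above the floor (30 mm above the bench), so slugs stand 11 mm (body) and 41 mm (stem) above the rim; seven slugs just fit as a honeycomb (one in the middle, six round it, about 40 mm from centre to centre). z up
- port0 (a point): centre of the flat floor of a round port in the manifold block: 23.5 mm wide, 9 mm deep, its mouth at the block's top, 30 mm above the bench. Block: aluminium, fixed, 50 mm (x) by 200 mm (y); ports in a row along y at 50 mm pitch; x and y along the block's sides, z up
- port1 (a point): centre of the flat floor of a round port in the manifold block: 23.5 mm wide, 9 mm deep, its mouth at the block's top, 30 mm above the bench. Block: aluminium, fixed, 50 mm (x) by 200 mm (y); ports in a row along y at 50 mm pitch; x and y along the block's sides, z up
- port2 (a point): centre of the flat floor of a round port in the manifold block: 23.5 mm wide, 9 mm deep, its mouth at the block's top, 30 mm above the bench. Block: aluminium, fixed, 50 mm (x) by 200 mm (y); ports in a row along y at 50 mm pitch; x and y along the block's sides, z up
- cell0_mid (a point): metal pressure sensor cell standing upright, round, 19 mm across (21 mm over the hex corners), 27 mm tall, 0.046 kg; the point is on the axis half-way up, 13.5 mm above the underside; z up. Starts on the bench in front of the manifold block; 1 to 3 cells are present
- cell1_mid (a point): metal pressure sensor cell standing upright, round, 19 mm across (21 mm over the hex corners), 27 mm tall, 0.046 kg; the point is on the axis half-way up, 13.5 mm above the underside; z up. Starts on the bench in front of the manifold block; 1 to 3 cells are present
- cell2_mid (a point): metal pressure sensor cell standing upright, round, 19 mm across (21 mm over the hex corners), 27 mm tall, 0.046 kg; the point is on the axis half-way up, 13.5 mm above the underside; z up. Starts on the bench in front of the manifold block; 1 to 3 cells are present
- start_top (a point): centre of the top face of the grey round start button (26 mm across) at the end of the manifold block beyond the ports, 45 mm from the nearest port; pressed straight down
- start (a joint): travel of the start button in m: 0 up, 0.006 fully down; springs back by itself; fully down takes about 5 N
- mat: black rubber mat, 210 x 210 x 3 mm, fixed, on which the slugs start; origin at the centre of its underside (slugs stand 3 mm above the bench)
- tape: amber tape roll, 66 mm across, 19 mm tall, lying behind the work, bystander; origin at its underside
- ring: plain steel ring gauge, 40 mm across, 14 mm tall, lying behind the work, bystander; origin at its underside
- brush: black brush, 126 mm long, lying behind the work, bystander; origin at its underside
Things that resemble listed ones, but are neither listed nor needed, are in the scene too. What is shaped like the part that bears slug0_mid but purple is not meant.

How it is judged:
By the outcome, as a careful person would: the job done as asked, in the order asked, and still so for the second after the job is handed in, with the robot touching nothing.
Of slug0, slug1, slug2, slug3, slug4, slug5, slug6 only 5 to 7 are there at a start; the rules pass over those that are not, and their reading is None.
Of cell0, cell1, cell2 only 1 to 3 are there at a start; the rules pass over those that are not, and their reading is None.
At some moment in a run one of slug0, slug1, slug2, slug3, slug4, slug5, slug6 may be knocked a few centimetres aside while the robot is not near it.
It also fails if it takes over 210 s, if anything falls off the work surface, if the arm or the gripper's body presses on something with over 40 N, if the wrist force passes 120 N, or if a joint passes its speed limit or range.

## Working session

There is one attempt and no reset: what is moved stays moved. The work goes in short steps, Python scripts to look and compute and a shell command to move; the robot and the scene stay as the last step left them, time stands still between calls to the robot, and variables do not carry over. Pictures are saved under pics/ and viewed, at most 17 in all, crops included, and the job is handed in when it is done.

```bash
mkdir -p pics
cat > h.py <<'E'
import numpy as np,cv2
from cell import *
def save(p,n): cv2.imwrite('pics/'+n+'.png',cv2.cvtColor(p['image'],cv2.COLOR_RGB2BGR))
def ray2world(p,uv,z):
    K=np.array(p['camera_matrix']);R=np.array(p['attitude']);c=np.array(p['position'])
    d=R@np.linalg.inv(K)@np.array([uv[0],uv[1],1.0]); return c+d*(z-c[2])/d[2]
def proj(p,X):
    K=np.array(p['camera_matrix']);R=np.array(p['attitude']);c=np.array(p['position'])
    q=K@(R.T@(np.array(X)-c)); return q[:2]/q[2]
E
python3 - <<'E'
from h import *
for n in('top','scene'):
    p=get_image(n);save(p,n+'0');print(n,p['position'],np.round(p['attitude'],3),p['camera_matrix'])
    for q in('slug0_mid','cell0_mid','start_top','start','pot_floor','mat','port0'):
        try:
            for d in outline_of(p,q): print(q,round(d['score'],2),np.round(d['xy'],1),d['mask'].sum())
        except Exception as e: print(q,e)
s=read_state();print(s)
E
```

```text
top [ 0.46737602 -0.0116739   1.1618216 ] [[-0.018 -0.998  0.052]
 [-1.     0.019  0.014]
 [-0.015 -0.052 -0.999]] [[427.69826856   0.         321.9728996 ]
 [  0.         427.69826856 188.93552591]
 [  0.           0.           1.        ]]
slug0_mid 0.72 [266.6 225.9] 171
slug0_mid 0.69 [258.7 259.9] 224
slug0_mid 0.65 [319.7 240.1] 162
slug0_mid 0.63 [236.  263.4] 197
cell0_mid 0.67 [216.9 218.5] 201
start_top 0.6 [449.5 186.4] 83
start 0.51 [253.6 193.5] 193
pot_floor 0.72 [334.7 170.2] 2193
mat 0.82 [244.3 192.3] 5109
port0 0.82 [432.3 163.6] 1700
scene [0.04170759 0.61586639 1.02148001] [[-0.773 -0.49   0.403]
 [-0.635  0.593 -0.496]
 [ 0.004 -0.639 -0.769]] [[460.5247979    0.         318.35609681]
 [  0.         460.5247979  204.34676486]
 [  0.           0.           1.        ]]
slug0_mid 0.71 [312.6 273.3] 267
slug0_mid 0.68 [353.4 247.5] 220
slug0_mid 0.67 [321.  322.5] 269
slug0_mid 0.6 [339. 301.] 265
slug0_mid 0.16 [270.9 279.3] 4582
start_top 0.54 [390.8 143.6] 54
start 0.52 [388.8 143.4] 34
start 0.2 [392.8 195.7] 68
pot_floor 0.69 [320.6 205.7] 1733
pot_floor 0.62 [
[... 224 characters left out ...]
65646e+00, -1.03114785e-01]), 'joint_velocities': array([ 0.00230554, -0.00039907,  0.0004905 , -0.00136904, -0.00095945,
       -0.00038738]), 'joint_efforts': array([ 2.25980017e-03, -3.39984977e+01, -3.02575099e+01,  7.19602732e-02,
        2.34363583e-02,  7.88888229e-06]), 'position': array([ 0.12474001, -0.53567924,  0.20554189]), 'tool_rot': array([[ 9.73938454e-01,  2.26812449e-01,  2.77314031e-05],
       [ 2.26812451e-01, -9.73938449e-01, -1.01838847e-04],
       [ 3.91036146e-06,  1.05474596e-04, -9.99999994e-01]]), 'force': array([-0.40640596, -0.78694598, -0.69661751]), 'torque': array([ 0.04845769, -0.02439321,  0.00077196]), 'finger_force': 0.0, 'opening': 0.09420459871411753}
```

View pics/top0.png

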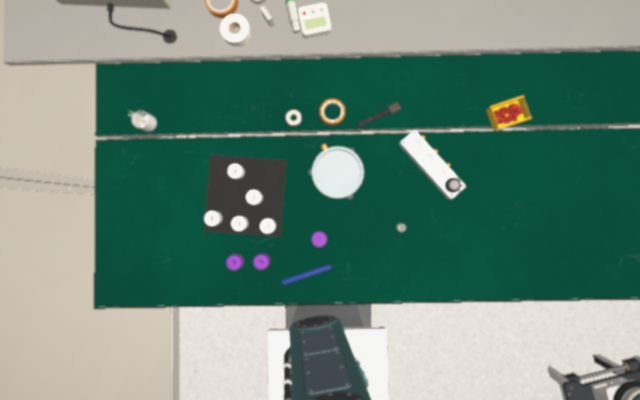

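View pics/scene0.png

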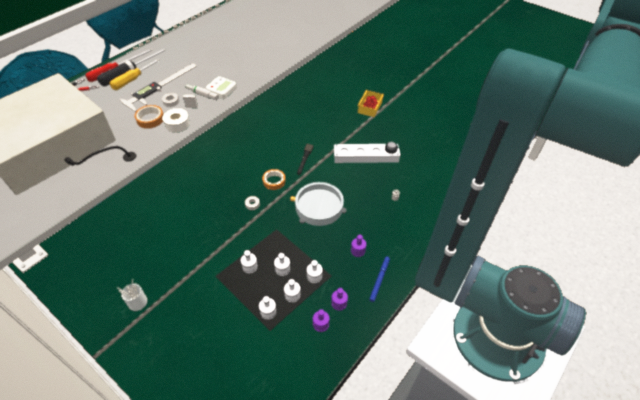

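The top view shows five white slugs on the mat: (235,171), (254,197), (212,218), (239,223) and (267,226). The pot is at (337,172), the block at (432,165) with the button at (453,185), and a single cell stands at (402,228). The three purple slugs are look-alikes. Next I'll turn these into positions.

```bash
cat >> h.py <<'E'
from scipy.optimize import least_squares
A=np.linspace(0,2*np.pi,40,endpoint=False)
def circ(x,y,r,z): return np.c_[x+r*np.cos(A),y+r*np.sin(A),0*A+z]
def sil(p,x,y,parts):
    S=8;im=np.zeros((400*4,640*4),np.uint8)
    for r,z0,z1 in parts:
        P=np.array([proj(p,q) for q in np.r_[circ(x,y,r,z0),circ(x,y,r,z1)]])
        cv2.fillConvexPoly(im,cv2.convexHull(np.round(((P+.5)*4-.5)*16).astype(np.int32)),255,shift=4)
    m=cv2.moments(im,True); return np.array([m['m10'],m['m01']])/m['m00']/4-.375
def fit(p,uv,parts,z):
    uv=np.array(uv,float);t=uv.copy()
    for _ in range(4):
        X=ray2world(p,t,z); t+=uv-sil(p,X[0],X[1],parts)
    return X[:2]
SLUG=[(.019,.003,.039),(.007,.039,.069)]
def slugs(p,thr=110):
    # white blobs on the mat area, seen from top
    im=p['image'].astype(int);u0,v0,u1,v1=195,150,290,245
    m=np.zeros(im.shape[:2],np.uint8);m[v0:v1,u0:u1]=(im.min(2)>thr)[v0:v1,u0:u1]
    n,l,s,c=cv2.connectedComponentsWithStats(m)
    return [(c[i],s[i,4],fit(p,c[i],SLUG,.03)) for i in range(1,n) if s[i,4]>60]
E
python3 - <<'E'
from h import *
p=get_image('top')
for c,a,X in slugs(p): print(np.round(c,1),a,np.round(X,4))
for q in('mat','pot_floor','port0','start_top','cell0_mid'):
    for d in outline_of(p,q)[:2]:
        m=d['mask'].astype(np.uint8);print(q,round(d['score'],2),d['xy'],cv2.minAreaRect(cv2.findNonZero(m)),ray2world(p,d['xy'],.03)[:2])
# pot ring, cell
im=p['image'].astype(int)
print('potc',ray2world(p,(337,172),.02)[:2])
m=np.zeros((400,640),np.uint8);m[218:238,390:412]=(im.min(2)>75)[218:238,390:412]
M=cv2.moments(m,True);c=(M['m10']/M['m00'],M['m01']/M['m00']);print('cell',c,M['m00'],fit(p,c,[(.0098,0,.027)],.0135))
big=cv2.resize(p['image'][120:250,300:480],None,fx=4.4,fy=4.4,interpolation=cv2.INTER_CUBIC);cv2.imwrite('pics/c1.png',big[...,::-1])
E
```

```text
[235.2 170.7] 238 [0.5805 0.2355]
[253.4 196.7] 237 [0.5097 0.1872]
[212.5 217.9] 255 [0.4552 0.2974]
[238.8 223. ] 246 [0.4404 0.2268]
[267.2 225.5] 235 [0.4324 0.1511]
mat 0.61 [247.0, 186.8] ((244.2367706298828, 195.24447631835938), (77.50438690185547, 78.06653594970703), 4.159641742706299) [0.5361172  0.20290178]
pot_floor 0.7 [334.7, 170.2] ((336.9201354980469, 170.1859130859375), (51.03556823730469, 52.42778015136719), 28.442928314208984) [ 0.57583573 -0.03092726]
port0 0.89 [431.3, 165.1] ((431.57696533203125, 163.88461303710938), (77.02102661132812, 23.8798828125), 47.72631072998047) [ 0.58439216 -0.2868569 ]
port0 0.15 [381.0, 116.2] ((377.9000549316406, 114.79999542236328), (7.602630138397217, 44.72135925292969), 63.43495178222656) [ 0.71801767 -0.1572589 ]
cell0_mid 0.35 [252.8, 195.4] ((253.5, 197.0), (14.0, 15.0), 90.0) [0.51295977 0.18767346]
potc [ 0.57183714 -0.0371578 ]
cell (400.8170731707317, 227.14634146341464) 82.0 [ 0.42149891 -0.20439577]
```

View pics/c1.png

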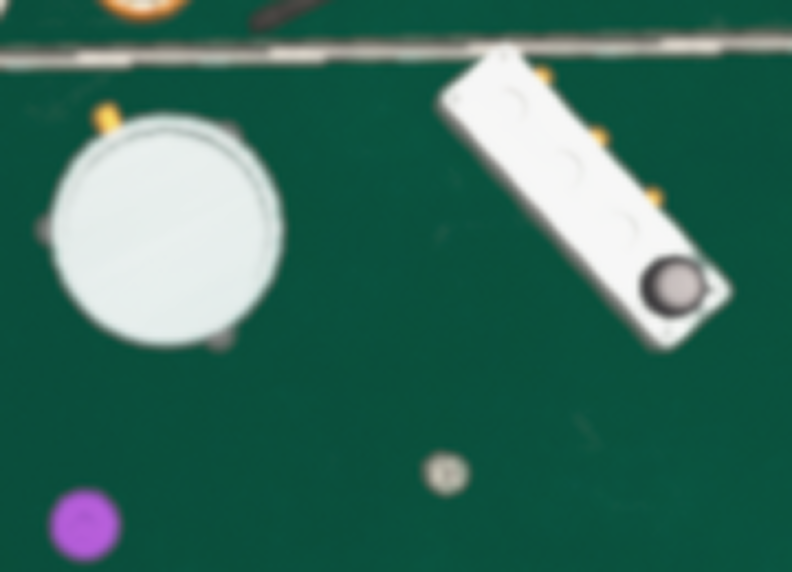

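The crop shows the block's ports at image px ≈(416,144), (429,159) and (442,172), the button at (454,185) and the pot centre at (338,172.5). I'll move over the pot and look with the wrist camera.

```bash
python3 -m creep '[[40,0,0,0,0.9],[40,0,0,0,0.9],[40,0,0,0,0.82],[40,0.65,-0.73,0,0],[40,0.65,-0.73,0,0],[40,0.65,-0.73,0,0],[40,0.65,-0.73,0,0],[40,0.65,-0.73,0,0],[40,0.65,-0.73,0,0],[40,0.65,-0.73,0,0]]' 
python3 -m creep '[[40,0.65,-0.73,0,0],[40,0.65,-0.73,0,0],[40,0.65,-0.73,0,0],[40,0.65,-0.73,0,0],[40,0.65,-0.73,0,0],[40,0.65,-0.73,0,0],[40,0.65,-0.73,0,0],[40,0.65,-0.73,0,0],[40,0.65,-0.73,0,0],[40,0.65,-0.73,0,0]]'
python3 - <<'E'
from h import *
s=read_state();p=get_image('wrist');print(s['clock'],s['position'],np.round(s['tool_rot'],4),s['joint_pos']);print(p['mount'],p['camera_matrix']);save(p,'w1')
E
```

```text
clock: 1.93
position: [0.3076, -0.3297, 0.2057]
tool_rot: [[1.0, -0.0, 0.001], [-0.0, -1.0, -0.001], [0.001, 0.001, -1.0]]
force: [0.8, -0.6, 0.6]
opening: 0.0404
finger_force: 0.0
clock: 2.77
position: [0.5677, -0.0374, 0.2056]
tool_rot: [[1.0, 0.0, 0.0], [0.0, -1.0, -0.0], [0.0, 0.0, -1.0]]
force: [-0.1, 0.3, -0.4]
opening: 0.0399
finger_force: 0.0
2.7667 [ 0.56768754 -0.03741733  0.20557713] [[ 1.e+00  5.e-04  4.e-04]
 [ 5.e-04 -1.e+00 -3.e-04]
 [ 4.e-04  3.e-04 -1.e+00]] [-1.65328992e-01  1.29140721e-01  1.32461778e+00 -2.26544724e-04
  1.68742933e+00  1.40496428e+00]
[[ 3.70552744e-04 -9.62455606e-01 -2.71438887e-01  7.96760962e-02]
 [ 9.99999931e-01  3.49798858e-04  1.24841532e-04  3.79764797e-04]
 [-2.52054192e-05 -2.71438914e-01  9.62455669e-01 -1.80552286e-01]
 [ 0.00000000e+00  0.00000000e+00  0.00000000e+00  1.00000000e+00]] [[309.70691629   0.         317.37558389]
 [  0.         309.70691629 195.1065528 ]
 [  0.           0.           1.        ]]
```

View pics/w1.png

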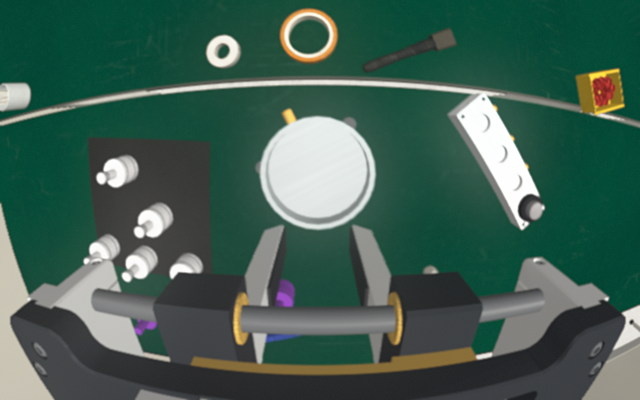

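```bash
cat >> h.py <<'E'
def wshot():
    s=read_state();p=get_image('wrist');M=np.array(p['mount']);T=np.eye(4);T[:3,:3]=s['tool_rot'];T[:3,3]=s['position']
    C=T@M;p['attitude']=C[:3,:3];p['position']=C[:3,3];p['fish']=1;return p
_proj,_r2w=proj,ray2world
def proj(p,X):
    if 'fish' not in p: return _proj(p,X)
    K=np.array(p['camera_matrix']);q=p['attitude'].T@(np.array(X)-p['position']);h=np.hypot(q[0],q[1]);t=np.arctan2(h,q[2])
    return K[:2,2]+K[0,0]*t*q[:2]/h
def ray2world(p,uv,z):
    if 'fish' not in p: return _r2w(p,uv,z)
    K=np.array(p['camera_matrix']);d=(np.array(uv)-K[:2,2])/K[0,0];t=np.hypot(*d)
    d=np.r_[np.sin(t)*d/t,np.cos(t)];d=p['attitude']@d;c=p['position'];return c+d*(z-c[2])/d[2]
def fitmask(p,m,parts,z):
    M=cv2.moments(m.astype(np.uint8),True);uv=(M['m10']/M['m00'],M['m01']/M['m00']);return uv,M['m00'],fit(p,uv,parts,z)
def comp(p,uv,thr=110,op=0):
    m=(p['image'].min(2)>thr).astype(np.uint8)
    if op: m=cv2.morphologyEx(m,cv2.MORPH_OPEN,cv2.getStructuringElement(2,(op,op)))
    n,l=cv2.connectedComponents(m);return l==l[int(uv[1]),int(uv[0])]
POT=[(.068,0,.03)]
E
python3 - <<'E'
from h import *
p=wshot()
for thr in(110,140):
    m=comp(p,(318,170),thr,9);print('pot w',fitmask(p,m,POT,.03));
m=np.zeros((400,640),np.uint8)
t=get_image('top')
for thr in(110,140): print('pot top',fitmask(t,comp(t,(337,172),thr,9),POT,.03))
b=comp(p,(490,155),140,1);r=cv2.approxPolyDP(max(cv2.findContours(b.astype(np.uint8),0,1)[0],key=cv2.contourArea),5,True)[:,0]
print('block',[(tuple(q),np.round(ray2world(p,q,.03)[:2],4)) for q in r])
for uv in((479,124),(500,154),(515,183)): print(ray2world(p,uv,.03)[:2])
for uv in((416.4,143.9),(428.9,158.6),(441.6,171.8)): print('top port',ray2world(t,uv,.03)[:2])
print('button',ray2world(t,(454.5,185),.045)[:2],ray2world(p,(535,206),.045)[:2])
for a in [(122,170),(158,218)]: print(fitmask(p,comp(p,a,110),SLUG,.03))
for c,a,X in slugs(t): print(np.round(X,4))
E
```

```text
pot w ((323.5585370511841, 176.28877005347593), 10472.0, array([ 0.57147842, -0.0387054 ]))
pot w ((320.2767391304348, 172.95282608695652), 9200.0, array([ 0.57569116, -0.03467394]))
pot top ((363.69195067344253, 189.1161590674864), 140695.0, array([ 0.52453597, -0.10692126]))
pot top ((361.98306435406863, 187.54364532156245), 144311.0, array([ 0.52878808, -0.10249507]))
block [((np.int32(80), np.int32(104)), array([0.6822, 0.3049])), ((np.int32(256), np.int32(87)), array([0.679 , 0.0396])), ((np.int32(474), np.int32(97)), array([ 0.6781, -0.2228])), ((np.int32(455), np.int32(119)), array([ 0.6484, -0.1973])), ((np.int32(476), np.int32(143)), array([ 0.6208, -0.2295])), ((np.int32(523), np.int32(232)), array([ 0.4979, -0.3325])), ((np.int32(532), np.int32(228)), array([ 0.5035, -0.3492])), ((np.int32(522), np.int32(220)), array([ 0.5168, -0.3255])), ((np.int32(523), np.int32(206)), array([ 0.5378, -0.3222])), ((np.int32(533), np.int32(198)), array([ 0.5497, -0.3391])), ((np.int32(542), np.int32(201)), array([ 0.5452, -0.3588])), ((np.int32(492), np.int32(101)), array([ 0.676, -0.25 ])), ((np.int32(499), np.int32(97)), array([ 0.6825, -0.2607])), ((np.int32(271), np.int32(82)), array([0.6842, 0.0222]))]
[ 0.64498854 -0.23196648]
[ 0.60888386 -0.26847961]
[ 0.57076875 -0.30033535]
top port [ 0.64169738 -0.24920565]
top port [ 0.60181032 -0.28106347]
top port [ 0.56606818 -0.3134368 ]
button [ 0.52962538 -0.34177038] [ 0.54245457 -0.33290019]
((122.74845360824742, 173.37731958762888), 970.0, array([0.5789884 , 0.23532564]))
((158.01932858596135, 223.45473041709053), 983.0, array([0.50810046, 0.18665009]))
[0.5805 0.2355]
[0.5097 0.1872]
[0.4552 0.2974]
[0.4404 0.2267]
[0.4324 0.1511]
```

```bash
cat >> h.py <<'E'
def potfit(p,c0=(.572,-.037),z=.03,r0=.068):
    im=cv2.GaussianBlur(p['image'],(3,3),0).astype(float);f=(im[...,1]-im[...,0]).astype(np.float32);pts=[]
    rr=np.arange(.055,.085,.0004)
    for a in np.arange(0,2*np.pi,.05):
        P=np.array([proj(p,(c0[0]+r*np.cos(a),c0[1]+r*np.sin(a),z)) for r in rr],np.float32)
        v=cv2.remap(f,P[:,0].reshape(1,-1),P[:,1].reshape(1,-1),cv2.INTER_LINEAR)[0]
        if v[-1]<25: continue
        h=(v[:12].mean()+v[-8:].mean())/2;i=np.argmax(v>h)
        if i>0: pts.append((c0[0]+rr[i]*np.cos(a),c0[1]+rr[i]*np.sin(a)))
    pts=np.array(pts)
    s=least_squares(lambda q:np.hypot(*(pts-q[:2]).T)-q[2],[*c0,r0],loss='soft_l1',f_scale=.0007)
    return s.x,len(pts),np.median(abs(s.fun))
E
python3 - <<'E'
from h import *
import cell
p=wshot();print(potfit(p))
import cv2,os
class D(dict):pass
im=cv2.imread('pics/top0.png')[...,::-1]
t=get_image('top');t=dict(t);t['image']=im.copy();print(potfit(t))
E
```

```text
(array([ 0.57140475, -0.03840936,  0.06917507]), 116, np.float64(0.00030040433986574383))
(array([ 0.57153347, -0.037722  ,  0.07214622]), 123, np.float64(0.00036157072271494894))
```

```bash
python3 -m creep '[[40,-0.567,-0.785,0,0],[40,-0.567,-0.785,0,0],[40,-0.567,-0.785,0,0],[40,-0.567,-0.785,0,0],[40,-0.567,-0.785,0,0],[40,-0.567,-0.785,0,0],[40,0,0,0.75,0],[40,0,0,0.75,0],[40,0,0,0.75,0],[40,0,0,0.75,0]]'
python3 - <<'E'
from h import *
t=get_image('top');print(read_state()['position'])
for c,a,X in slugs(t): print(np.round(X,4),a)
E
```

```text
clock: 3.85
position: [0.4303, 0.1479, 0.0851]
tool_rot: [[1.0, -0.002, 0.003], [-0.002, -1.0, -0.0], [0.003, 0.0, -1.0]]
force: [0.4, 0.2, -0.6]
opening: 0.0401
finger_force: 0.0
[0.42558347 0.14670791 0.07808041]
[0.5805 0.2355] 238
[0.5096 0.1872] 238
[0.4659 0.2997] 110
```

```bash
python3 -m creep '[[40,0,0,0,0],[40,0,0,0,0],[40,0,0,0,0],[40,0,0,0,0],[40,0,0,0,0],[40,0,0,0,0],[40,0,0,0,0],[40,0,0,0,0],[40,0,0,0,0],[40,0,0,0,0]]'
```

```text
clock: 4.73
position: [0.4305, 0.1492, 0.0854]
tool_rot: [[1.0, 0.0, -0.0], [0.0, -1.0, -0.0], [-0.0, 0.0, -1.0]]
force: [0.0, 0.0, 0.3]
opening: 0.0402
finger_force: 0.0
```

```bash
python3 -m creep '[[40,0.03,-0.04,0.35,0],[40,0,0,0.35,0],[40,0,0,0.33,0],[40,0,0,0,0],[10,0,0,0,0],[10,0,0,0,0],[10,0,0,0,0],[10,0,0,0,0],[10,0,0,0,0],[10,0,0,0,0]]'
python3 -m creep '[[40,0,0,0,0],[40,0,0,0,0],[40,0,0,0,0],[40,0,0,0,0],[40,0,0,0,-1],[40,0,0,0,-1],[40,0,0,0,-1],[40,0,0,0,-1],[40,0,0,0,-1],[40,0,0,0,-1]]'
python3 -m creep '[[40,0,0,0,-1],[40,0,0,0,-1],[40,0,0,0,-1],[40,0,0,0,-1],[40,0,0,0,-1],[40,0,0,0,-1],[40,0,0,0,-1],[40,0,0,0,-1],[40,0,0,0,-1],[40,0,0,0,-1]]'
python3 -m creep '[[40,0,0,0,-1],[40,0,0,0,-1],[40,0,0,0,0],[40,0,0,0,0],[10,0,0,0,0],[10,0,0,0,0],[10,0,0,0,0],[10,0,0,0,0],[10,0,0,0,0],[10,0,0,0,0]]'
python3 - <<'E'
from h import *
p=wshot();save(p,'w2')
E
```

```text
clock: 5.57
position: [0.4323, 0.1508, 0.045]
tool_rot: [[1.0, 0.0, 0.002], [0.0, -1.0, 0.0], [0.002, -0.0, -1.0]]
force: [0.1, -0.8, 1.0]
opening: 0.0131
finger_force: 30.0
clock: 6.4
position: [0.4316, 0.1507, 0.0441]
tool_rot: [[0.864, 0.504, -0.0], [0.504, -0.864, -0.0], [-0.0, -0.0, -1.0]]
force: [0.4, -0.6, -0.4]
opening: 0.04
finger_force: 0.0
clock: 7.23
position: [0.4316, 0.1507, 0.0441]
tool_rot: [[0.169, 0.986, -0.0], [0.986, -0.169, -0.0], [-0.0, -0.0, -1.0]]
force: [-0.0, -0.8, -0.5]
opening: 0.0399
finger_force: 0.0
clock: 8.07
position: [0.4317, 0.1507, 0.0442]
tool_rot: [[0.0, 1.0, 0.0], [1.0, -0.0, -0.0], [-0.0, 0.0, -1.0]]
force: [0.4, 0.5, 0.2]
opening: 0.0135
finger_force: 30.0
```

View pics/w2.png

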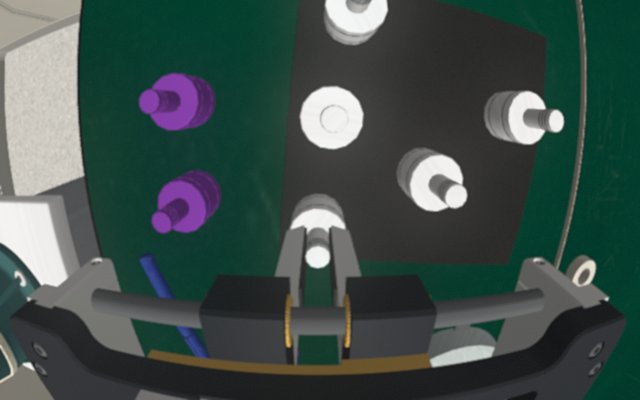

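Slug 1 (at the bottom centre, ~(318,225)) is gripped by its stem, so I'm carrying it over the pot.

```bash
python3 - <<'E'
from h import *
p=wshot();s=read_state()['position'];print(s)
for uv in((317.5,256),): print('stem top',ray2world(p,uv,.069)-s)
m=comp(p,(332,105),110);print('neighbour', fitmask(p,m,SLUG,.03))
E
python3 -m creep '[[10,0,0,-0.6,0],[10,0,0,-0.8,0],[10,-0.7,0.52,0,0],[10,-0.7,0.52,0,0],[10,-0.7,0.52,0,0],[10,-0.7,0.52,0,0],[10,-0.7,0.52,0,0],[10,-0.7,0.52,0,0],[10,-0.4,0.3,0,0],[10,-0.11,0.07,0,0]]'
python3 -m creep '[[10,0,0,0,0],[10,0,0,0,0],[10,0,0,0,0],[10,0,0,0,0],[10,0,0,0,0],[10,0,0,0,0],[10,0,0,0,0],[10,0,0,0,0],[10,0,0,0,0],[10,0,0,0,0]]'
```

```text
[0.43175462 0.15075719 0.04421205]
stem top [ 0.00062957 -0.00068959  0.02478795]
neighbour ((331.19651199003425, 117.20959202740579), 3211.0, array([0.44060823, 0.22511753]))
clock: 9.0
position: [0.5727, -0.0408, 0.0994]
tool_rot: [[0.003, 1.0, -0.0], [1.0, -0.003, -0.001], [-0.001, -0.0, -1.0]]
force: [0.5, -0.3, -2.1]
opening: 0.0133
finger_force: 30.0
clock: 9.83
position: [0.5714, -0.0376, 0.1003]
tool_rot: [[-0.0, 1.0, 0.0], [1.0, 0.0, -0.0], [-0.0, 0.0, -1.0]]
force: [-0.2, 0.4, -1.4]
opening: 0.0132
finger_force: 30.0
```

```bash
python3 -m creep '[[10,-0.015,0,0.5,0],[10,0,0,0.4,0],[10,0,0,0.25,0],[10,0,0,0.13,0],[10,0,0,0.07,0],[10,0,0,0,0],[10,0,0,0,0],[10,0,0,0,0],[10,0,0,0,0],[10,0,0,0,0]]'
python3 -m creep '[[28,0,0,0,0],[28,0,0,0,0],[28,0,0,0,0],[28,0,0,-0.5,0],[28,0,0,-0.9,0],[28,0,0,-0.9,0],[28,0,0,-0.9,0],[28,0,0,0,0],[28,0,0,0,0],[28,0,0,0,0]]'
python3 - <<'E'
from h import *
p=wshot();save(p,'w3');print(potfit(p),read_state()['position'])
t=get_image('top')
for c,a,X in slugs(t): print(np.round(X,4),a)
E
```

```text
clock: 10.67
position: [0.5717, -0.0383, 0.0466]
tool_rot: [[-0.0, 1.0, 0.001], [1.0, 0.0, -0.0], [-0.0, 0.001, -1.0]]
force: [-0.4, 0.4, -1.7]
opening: 0.0134
finger_force: 30.0
clock: 11.5
position: [0.5712, -0.0382, 0.174]
tool_rot: [[-0.0, 1.0, -0.0], [1.0, 0.0, -0.0], [-0.0, -0.0, -1.0]]
force: [-0.8, 0.1, -1.1]
opening: 0.0281
finger_force: 0.0
(array([ 0.5715086 , -0.03814248,  0.0690248 ]), 110, np.float64(0.00040829977938252465)) [ 0.57057517 -0.03810817  0.17272204]
[0.5805 0.2355] 238
[0.5097 0.1872] 237
[0.4552 0.2974] 255
[0.4404 0.2268] 248
```

View pics/w3.png

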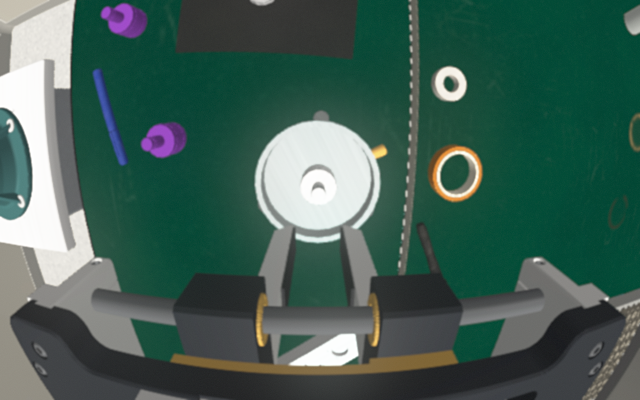

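The wrist view puts the centre slug at (318,186), standing in the middle of the pot; two views agree on the pot centre within 0.3 mm. Next is the slug at (0.440, 0.227).

```bash
python3 -m creep '[[40,0.4,-0.2,0,0],[40,0.78,-0.386,0,0],[40,0.78,-0.386,0,0],[40,0.78,-0.386,0,0],[40,0.78,-0.386,0,0],[40,0.78,-0.386,0,0],[40,0.78,-0.386,0,0],[40,0.78,-0.386,0,0],[40,0.5,-0.25,0.5,0],[40,0.245,-0.12,0.5,0]]'
python3 -m creep '[[40,0,0,0.5,0],[40,0,0,0.5,0],[40,0,0,0.3,0],[40,0,0,0,0],[40,0,0,0,0],[40,0,0,0,0],[40,0,0,0,0],[40,0,0,0,0],[40,0,0,0,0],[40,0,0,0,0]]'
```

```text
clock: 12.43
position: [0.4389, 0.2285, 0.1334]
tool_rot: [[-0.004, 1.0, -0.0], [1.0, 0.004, 0.001], [0.001, -0.0, -1.0]]
force: [0.4, 0.3, -0.9]
opening: 0.0399
finger_force: 0.0
clock: 13.27
position: [0.4409, 0.226, 0.083]
tool_rot: [[0.0, 1.0, 0.001], [1.0, -0.0, 0.0], [0.0, 0.001, -1.0]]
force: [-0.1, -0.1, -0.3]
opening: 0.0398
finger_force: 0.0
```

```bash
python3 -m creep '[[40,0,0,0.4,0],[40,0,0,0.4,0],[40,0,0,0.17,0],[40,0,0,0,0],[10,0,0,0,0],[10,0,0,0,0],[10,0,0,0,0],[10,0,0,0,0],[10,0,0,0,0],[10,0,0,0,0]]'
python3 -m creep '[[32,0,0,0,0],[32,0,0,0,0],[32,0,0,0,1],[32,0,0,0,1],[32,0,0,0,1],[32,0,0,0,1],[32,0,0,0,1],[32,0,0,0,1],[32,0,0,0,1],[32,0,0,0,1]]'
python3 -m creep '[[32,0,0,0,1],[32,0,0,0,1],[32,0,0,0,1],[32,0,0,0,1],[32,0,0,0,1],[32,0,0,0,1],[32,0,0,0,1],[32,0,0,0,1],[32,0,0,0,1],[32,0,0,0,1]]'
python3 -m creep '[[32,0,0,0,0],[32,0,0,0,0],[10,0,0,0,0],[10,0,0,0,0],[10,0,0,0,0],[10,0,0,0,0],[10,0,0,0,0],[10,0,0,-0.5,0],[10,0,0,-0.8,0],[10,0,0,-0.5,0]]'
python3 -m creep '[[10,0.3,0.45,0,0],[10,0.48,0.73,0,0],[10,0.48,0.73,0,0],[10,0.48,0.73,0,0],[10,0.48,0.73,0,0],[10,0.48,0.73,0,0],[10,0.48,0.73,0,0],[10,0.35,0.53,0,0],[10,0.2,0.3,0,0],[10,0.05,0.07,0,0]]'
python3 -m creep '[[10,0,0,0,0],[10,0,0,0,0],[10,0,0,0,0],[10,0,0,0,0],[10,0,0,0,0],[10,0,0,0,0],[10,0,0,0,0],[10,0,0,0,0],[10,0,0,0,0],[10,0,0,0,0]]'
```

```text
clock: 14.1
position: [0.4409, 0.2261, 0.0441]
tool_rot: [[-0.0, 1.0, 0.001], [1.0, 0.0, 0.0], [0.0, 0.001, -1.0]]
force: [-0.5, -0.3, 2.3]
opening: 0.0134
finger_force: 30.0
clock: 14.93
position: [0.4404, 0.2259, 0.0433]
tool_rot: [[0.646, 0.763, -0.0], [0.763, -0.646, -0.0], [-0.0, -0.0, -1.0]]
force: [-0.5, 0.1, -0.2]
opening: 0.0322
finger_force: 0.0
clock: 15.77
position: [0.4404, 0.2259, 0.0433]
tool_rot: [[1.0, -0.004, -0.0], [-0.004, -1.0, -0.0], [-0.0, 0.0, -1.0]]
force: [0.3, 0.5, -0.2]
opening: 0.0318
finger_force: 0.0
clock: 16.6
position: [0.4407, 0.2261, 0.117]
tool_rot: [[1.0, 0.0, 0.001], [0.0, -1.0, 0.0], [0.001, -0.0, -1.0]]
force: [0.9, 0.7, -0.2]
opening: 0.0132
finger_force: 30.0
clock: 17.43
position: [0.5924, -0.0053, 0.1147]
tool_rot: [[1.0, -0.003, -0.001], [-0.003, -1.0, -0.0], [-0.001, 0.0, -1.0]]
force: [0.5, 0.7, -0.7]
opening: 0.0129
finger_force: 30.0
clock: 18.27
position: [0.5917, -0.0032, 0.1155]
tool_rot: [[1.0, 0.0, 0.0], [0.0, -1.0, -0.0], [0.0, 0.0, -1.0]]
force: [1.1, 0.4, -0.8]
opening: 0.0131
finger_force: 30.0
```

```bash
python3 -m creep '[[10,0,0,0.5,0],[10,0,0,0.5,0],[10,0,0,0.4,0],[10,0,0,0.2,0],[10,0,0,0.1,0],[10,0,0,0.05,0],[10,0,0,0,0],[10,0,0,0,0],[10,0,0,0,0],[10,0,0,0,0]]'
python3 -m creep '[[26,0,0,0,0],[26,0,0,0,0],[26,0,0,0,0],[26,0,0,-0.3,0],[26,0,0,-0.5,0],[30,0,0,-0.8,0],[30,0,0,-0.8,0],[30,0,0,-0.4,0],[30,0,0,0,0],[30,0,0,0,0]]'
python3 - <<'E'
from h import *
print(read_state()['position']);t=get_image('top')
for c,a,X in slugs(t): print(np.round(X,4),a)
E
```

```text
clock: 19.1
position: [0.5923, -0.0033, 0.0464]
tool_rot: [[1.0, 0.0, 0.002], [0.0, -1.0, -0.0], [0.002, 0.0, -1.0]]
force: [0.2, -0.1, -1.1]
opening: 0.0134
finger_force: 30.0
clock: 19.93
position: [0.5925, -0.0033, 0.1593]
tool_rot: [[1.0, 0.0, 0.004], [0.0, -1.0, -0.0], [0.004, 0.0, -1.0]]
force: [-0.8, -0.3, -0.6]
opening: 0.0302
finger_force: 0.0
[ 0.5924946  -0.00327818  0.15931382]
[0.5805 0.2355] 238
[0.5097 0.1872] 237
[0.4552 0.2974] 255
```

```bash
python3 -m creep '[[36,-0.2,-0.5,0,0],[36,-0.35,-0.8,0,0],[36,-0.35,-0.8,0,0],[36,-0.35,-0.8,0,0],[36,-0.35,-0.8,0,0],[36,-0.25,-0.6,0.4,0],[36,-0.15,-0.35,0.6,0],[36,-0.06,-0.1,0.6,0],[36,0,0,0.2,0],[36,0,0,0,0]]'
python3 -m creep '[[36,0,0,0,0],[36,0,0,0,0],[36,0,0,0,0],[36,0,0,0,0],[36,0,0,0,0],[36,0,0,0,0],[36,0,0,0,0],[36,0,0,0,0],[36,0,0,0,0],[36,0,0,0,0]]'
```

```text
clock: 20.82
position: [0.5058, 0.186, 0.0805]
tool_rot: [[1.0, 0.001, -0.01], [0.001, -1.0, -0.003], [-0.01, 0.003, -1.0]]
force: [-0.3, 0.4, 0.1]
opening: 0.0361
finger_force: 0.0
clock: 21.65
position: [0.5092, 0.1868, 0.0854]
tool_rot: [[1.0, 0.0, -0.0], [0.0, -1.0, -0.0], [-0.0, 0.0, -1.0]]
force: [0.4, 0.7, -0.4]
opening: 0.0361
finger_force: 0.0
```

```bash
python3 -m creep '[[36,0,0,0.4,0],[36,0,0,0.4,0],[36,0,0,0.23,0],[36,0,0,0,0],[10,0,0,0,0],[10,0,0,0,0],[10,0,0,0,0],[10,0,0,0,0],[10,0,0,0,0],[10,0,0,0,0]]'
python3 -m creep '[[32,0,0,0,0],[32,0,0,0,0],[32,0,0,0,-1],[32,0,0,0,-1],[32,0,0,0,-1],[32,0,0,0,-1],[32,0,0,0,-1],[32,0,0,0,-1],[32,0,0,0,-1],[32,0,0,0,-1]]'
python3 -m creep '[[32,0,0,0,-1],[32,0,0,0,-1],[32,0,0,0,-1],[32,0,0,0,-1],[32,0,0,0,-1],[32,0,0,0,-1],[32,0,0,0,-1],[32,0,0,0,-1],[32,0,0,0,-1],[32,0,0,0,-1]]'
python3 -m creep '[[32,0,0,0,0],[32,0,0,0,0],[10,0,0,0,0],[10,0,0,0,0],[10,0,0,0,0],[10,0,0,0,0],[10,0,0,0,0],[10,0,0,-0.4,0],[10,0,0,-0.7,0],[10,0,0,-0.4,0]]'
python3 -m creep '[[10,-0.35,0.08,0,0],[10,-0.7,0.155,0,0],[10,-0.7,0.155,0,0],[10,-0.7,0.155,0,0],[10,-0.7,0.155,0,0],[10,-0.7,0.155,0,0],[10,-0.5,0.11,0,0],[10,-0.3,0.065,0,0],[10,-0.1,0.02,0,0],[10,0,0,0,0]]'
python3 -m creep '[[10,0,0,0,0],[10,0,0,0,0],[10,0,0,0,0],[10,0,0,0,0],[10,0,0,0,0],[10,0,0,0,0],[10,0,0,0,0],[10,0,0,0,0],[10,0,0,0,0],[10,0,0,0,0]]'
```

```text
clock: 22.48
position: [0.5099, 0.1869, 0.0452]
tool_rot: [[1.0, 0.0, 0.002], [0.0, -1.0, 0.0], [0.002, -0.0, -1.0]]
force: [1.2, -0.3, 1.6]
opening: 0.0129
finger_force: 30.0
clock: 23.32
position: [0.509, 0.1867, 0.044]
tool_rot: [[0.763, 0.646, -0.001], [0.646, -0.763, -0.0], [-0.001, -0.0, -1.0]]
force: [-0.2, 0.0, -0.4]
opening: 0.0322
finger_force: 0.0
clock: 24.15
position: [0.509, 0.1868, 0.044]
tool_rot: [[-0.004, 1.0, -0.001], [1.0, 0.004, -0.0], [-0.0, -0.001, -1.0]]
force: [0.5, -0.7, 0.2]
opening: 0.0323
finger_force: 0.0
clock: 24.98
position: [0.5096, 0.1868, 0.1058]
tool_rot: [[0.0, 1.0, 0.001], [1.0, -0.0, 0.0], [0.0, 0.001, -1.0]]
force: [0.2, -0.4, -0.9]
opening: 0.0135
finger_force: 30.0
clock: 25.82
position: [0.5512, -0.0036, 0.1039]
tool_rot: [[0.001, 1.0, -0.001], [1.0, -0.001, 0.0], [0.0, -0.001, -1.0]]
force: [0.2, 0.8, -1.3]
opening: 0.013
finger_force: 30.0
clock: 26.65
position: [0.5513, -0.0032, 0.1042]
tool_rot: [[-0.0, 1.0, -0.0], [1.0, 0.0, -0.0], [-0.0, -0.0, -1.0]]
force: [-0.4, 0.3, -1.0]
opening: 0.0132
finger_force: 30.0
```

```bash
python3 -m creep '[[10,0,0,0.4,0],[10,0,0,0.4,0],[10,0,0,0.35,0],[10,0,0,0.15,0],[10,0,0,0.1,0],[10,0,0,0.05,0],[10,0,0,0,0],[10,0,0,0,0],[10,0,0,0,0],[10,0,0,0,0]]'
python3 -m creep '[[26,0,0,0,0],[26,0,0,0,0],[26,0,0,0,0],[26,0,0,-0.3,0],[26,0,0,-0.5,0],[30,0,0,-0.8,0],[30,0,0,-0.8,0],[30,0,0,-0.4,0],[30,0,0,0,0],[30,0,0,0,0]]'
python3 - <<'E'
from h import *
print(read_state()['position']);t=get_image('top')
for c,a,X in slugs(t): print(np.round(X,4),a)
E
```

```text
clock: 27.48
position: [0.5518, -0.0033, 0.047]
tool_rot: [[-0.0, 1.0, 0.001], [1.0, 0.0, -0.0], [-0.0, 0.001, -1.0]]
force: [-0.7, 0.4, -0.8]
opening: 0.0133
finger_force: 30.0
clock: 28.32
position: [0.5521, -0.0033, 0.16]
tool_rot: [[-0.0, 1.0, 0.003], [1.0, 0.0, -0.0], [-0.0, 0.003, -1.0]]
force: [-0.5, 0.1, -0.3]
opening: 0.0302
finger_force: 0.0
[ 0.5520807  -0.00331906  0.15999084]
[0.5805 0.2355] 238
[0.4552 0.2974] 255
```

```bash
python3 -m creep '[[36,0.45,0.055,0,0],[36,0.8,0.098,0,0],[36,0.8,0.098,0,0],[36,0.8,0.098,0,0],[36,0.8,0.098,0,0],[36,0.8,0.098,0,0],[36,0.7,0.085,0.3,0],[36,0.5,0.06,0.5,0],[36,0.25,0.03,0.6,0],[36,0.05,0,0.4,0]]'
python3 -m creep '[[36,0,0,0,0],[36,0,0,0,0],[36,0,0,0,0],[36,0,0,0,0],[36,0,0,0,0],[36,0,0,0,0],[36,0,0,0,0],[36,0,0,0,0],[36,0,0,0,0],[36,0,0,0,0]]'
```

```text
clock: 29.2
position: [0.5774, 0.2365, 0.0808]
tool_rot: [[-0.003, 1.0, -0.007], [1.0, 0.003, -0.002], [-0.001, -0.007, -1.0]]
force: [-0.6, -1.0, -0.3]
opening: 0.036
finger_force: 0.0
clock: 30.03
position: [0.5801, 0.2347, 0.0864]
tool_rot: [[-0.0, 1.0, 0.0], [1.0, 0.0, -0.0], [-0.0, 0.0, -1.0]]
force: [-0.3, -0.4, -0.4]
opening: 0.0362
finger_force: 0.0
```

```bash
python3 -m creep '[[36,0,0,0.4,0],[36,0,0,0.4,0],[36,0,0,0.26,0],[36,0,0,0,0],[10,0,0,0,0],[10,0,0,0,0],[10,0,0,0,0],[10,0,0,0,0],[10,0,0,0,0],[10,0,0,0,0]]'
python3 -m creep '[[32,0,0,0,0],[32,0,0,0,0],[32,0,0,0,1],[32,0,0,0,1],[32,0,0,0,1],[32,0,0,0,1],[32,0,0,0,1],[32,0,0,0,1],[32,0,0,0,1],[32,0,0,0,1]]'
python3 -m creep '[[32,0,0,0,1],[32,0,0,0,1],[32,0,0,0,1],[32,0,0,0,1],[32,0,0,0,1],[32,0,0,0,1],[32,0,0,0,1],[32,0,0,0,1],[32,0,0,0,1],[32,0,0,0,1]]'
python3 -m creep '[[32,0,0,0,0],[32,0,0,0,0],[10,0,0,0,0],[10,0,0,0,0],[10,0,0,0,0],[10,0,0,0,0],[10,0,0,0,0],[10,0,0,-0.6,0],[10,0,0,-0.9,0],[10,0,0,-0.7,0]]'
python3 -m creep '[[10,0.05,0.42,0,0],[10,0.095,0.8,0,0],[10,0.095,0.8,0,0],[10,0.095,0.8,0,0],[10,0.095,0.8,0,0],[10,0.095,0.8,0,0],[10,0.095,0.8,0,0],[10,0.08,0.7,0,0],[10,0.06,0.5,0,0],[10,0.03,0.3,0,0]]'
python3 -m creep '[[10,0,0.1,0,0],[10,0,0,0,0],[10,0,0,0,0],[10,0,0,0,0],[10,0,0,0,0],[10,0,0,0,0],[10,0,0,0,0],[10,0,0,0,0],[10,0,0,0,0],[10,0,0,0,0]]'
```

```text
clock: 30.87
position: [0.5806, 0.235, 0.0449]
tool_rot: [[-0.0, 1.0, 0.002], [1.0, 0.0, 0.0], [0.0, 0.002, -1.0]]
force: [-0.8, 0.2, 1.4]
opening: 0.0133
finger_force: 30.0
clock: 31.7
position: [0.5799, 0.2347, 0.0436]
tool_rot: [[0.646, 0.763, -0.0], [0.763, -0.646, -0.0], [-0.0, -0.0, -1.0]]
force: [-0.6, -0.3, -0.8]
opening: 0.032
finger_force: 0.0
clock: 32.53
position: [0.5799, 0.2347, 0.0436]
tool_rot: [[1.0, -0.004, -0.0], [-0.004, -1.0, -0.0], [-0.0, 0.0, -1.0]]
force: [-0.0, 0.5, 0.3]
opening: 0.0323
finger_force: 0.0
clock: 33.37
position: [0.5796, 0.2347, 0.1325]
tool_rot: [[1.0, 0.0, -0.001], [0.0, -1.0, -0.0], [-0.001, 0.0, -1.0]]
force: [0.8, -1.0, -1.4]
opening: 0.0129
finger_force: 30.0
clock: 34.2
position: [0.6116, -0.0367, 0.1314]
tool_rot: [[1.0, -0.002, -0.001], [-0.002, -1.0, -0.001], [-0.001, 0.001, -1.0]]
force: [-0.1, 0.8, -0.3]
opening: 0.0132
finger_force: 30.0
clock: 35.03
position: [0.6117, -0.0379, 0.1319]
tool_rot: [[1.0, 0.0, 0.0], [0.0, -1.0, -0.0], [0.0, 0.0, -1.0]]
force: [0.9, -0.0, -1.4]
opening: 0.0136
finger_force: 30.0
```

```bash
python3 -m creep '[[10,0,0,0.5,0],[10,0,0,0.5,0],[10,0,0,0.5,0],[10,0,0,0.3,0],[10,0,0,0.2,0],[10,0,0,0.1,0],[10,0,0,0.05,0],[10,0,0,0,0],[10,0,0,0,0],[10,0,0,0,0]]'
python3 -m creep '[[26,0,0,0,0],[26,0,0,0,0],[26,0,0,0,0],[26,0,0,-0.3,0],[26,0,0,-0.5,0],[30,0,0,-0.8,0],[30,0,0,-0.8,0],[30,0,0,-0.4,0],[30,0,0,0,0],[30,0,0,0,0]]'
python3 - <<'E'
from h import *
print(read_state()['position']);t=get_image('top')
for c,a,X in slugs(t): print(np.round(X,4),a)
save(wshot(),'w4')
E
```

```text
clock: 35.87
position: [0.6126, -0.0381, 0.0472]
tool_rot: [[1.0, 0.0, 0.002], [0.0, -1.0, -0.0], [0.002, 0.0, -1.0]]
force: [0.2, 0.2, -1.2]
opening: 0.0132
finger_force: 30.0
clock: 36.7
position: [0.6125, -0.0381, 0.1598]
tool_rot: [[1.0, 0.0, 0.004], [0.0, -1.0, -0.001], [0.004, 0.001, -1.0]]
force: [0.2, -0.7, 0.1]
opening: 0.0296
finger_force: 0.0
[ 0.61251365 -0.03811815  0.15981639]
[0.4552 0.2974] 255
```

View pics/w4.png

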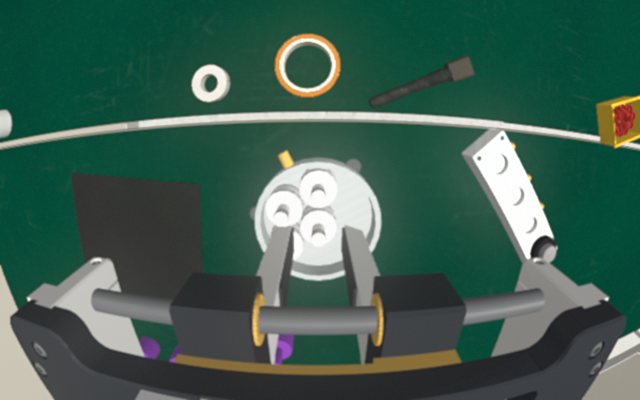

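The wrist view shows three of the pot slugs clearly, at (318,187), (283,210) and (318,228), with the fourth partly hidden. The last slug is on the mat at (0.455, 0.297).

```bash
python3 -m creep '[[36,-0.2,-0.43,0,0],[36,-0.37,-0.79,0,0],[36,-0.37,-0.79,0,0],[36,-0.37,-0.79,0,0],[36,-0.37,-0.79,0,0],[36,-0.37,-0.79,0,0],[36,-0.37,-0.79,0,0],[36,-0.37,-0.79,0,0],[36,-0.37,-0.79,0,0],[36,-0.37,-0.79,0,0]]'
python3 -m creep '[[36,-0.24,-0.5,0.3,0],[36,-0.1,-0.25,0.5,0],[36,-0.055,-0.08,0.6,0],[36,0,0,0.4,0],[36,0,0,0,0],[36,0,0,0,0],[36,0,0,0,0],[36,0,0,0,0],[36,0,0,0,0],[36,0,0,0,0]]'
```

```text
clock: 37.63
position: [0.4682, 0.2644, 0.1552]
tool_rot: [[1.0, 0.0, -0.004], [0.0, -1.0, -0.002], [-0.004, 0.002, -1.0]]
force: [0.7, -0.1, 0.9]
opening: 0.0358
finger_force: 0.0
clock: 38.47
position: [0.4555, 0.2969, 0.0871]
tool_rot: [[1.0, -0.0, 0.002], [-0.0, -1.0, 0.001], [0.002, -0.001, -1.0]]
force: [0.4, 0.2, 1.1]
opening: 0.0358
finger_force: 0.0
```

```bash
python3 -m creep '[[36,0,0,0.4,0],[36,0,0,0.4,0],[36,0,0,0.26,0],[36,0,0,0,0],[10,0,0,0,0],[10,0,0,0,0],[10,0,0,0,0],[10,0,0,0,0],[10,0,0,0,0],[10,0,0,0,0]]'
python3 -m creep '[[32,0,0,0,0],[32,0,0,0,0],[32,0,0,0,-1],[32,0,0,0,-1],[32,0,0,0,-1],[32,0,0,0,-1],[32,0,0,0,-1],[32,0,0,0,-1],[32,0,0,0,-1],[32,0,0,0,-1]]'
python3 -m creep '[[32,0,0,0,-1],[32,0,0,0,-1],[32,0,0,0,-1],[32,0,0,0,-1],[32,0,0,0,-1],[32,0,0,0,-1],[32,0,0,0,-1],[32,0,0,0,-1],[32,0,0,0,-1],[32,0,0,0,-1]]'
python3 -m creep '[[32,0,0,0,0],[32,0,0,0,0],[10,0,0,0,0],[10,0,0,0,0],[10,0,0,0,0],[10,0,0,0,0],[10,0,0,0,0],[10,0,0,-0.6,0],[10,0,0,-0.9,0],[10,0,0,-0.7,0]]'
python3 -m creep '[[10,-0.44,0.1,0,0],[10,-0.8,0.182,0,0],[10,-0.8,0.182,0,0],[10,-0.8,0.182,0,0],[10,-0.8,0.182,0,0],[10,-0.8,0.182,0,0],[10,-0.8,0.182,0,0],[10,-0.8,0.182,0,0],[10,-0.8,0.182,0,0],[10,-0.7,0.16,0,0]]'
python3 -m creep '[[10,-0.4,0.1,0,0],[10,-0.18,0.04,0,0],[10,-0.05,0.02,0,0],[10,0,0,0,0],[10,0,0,0,0],[10,0,0,0,0],[10,0,0,0,0],[10,0,0,0,0],[10,0,0,0,0],[10,0,0,0,0]]'
```

```text
clock: 39.3
position: [0.4553, 0.297, 0.0444]
tool_rot: [[1.0, 0.0, 0.002], [0.0, -1.0, 0.001], [0.002, -0.001, -1.0]]
force: [0.0, -0.2, 3.0]
opening: 0.0131
finger_force: 30.0
clock: 40.13
position: [0.4543, 0.2967, 0.043]
tool_rot: [[0.763, 0.646, -0.001], [0.646, -0.763, -0.0], [-0.001, -0.0, -1.0]]
force: [-0.5, -0.3, 0.3]
opening: 0.0317
finger_force: 0.0
clock: 40.97
position: [0.4544, 0.2966, 0.0431]
tool_rot: [[-0.004, 1.0, -0.001], [1.0, 0.004, -0.0], [-0.0, -0.001, -1.0]]
force: [-0.0, 0.1, 0.6]
opening: 0.032
finger_force: 0.0
clock: 41.8
position: [0.4542, 0.2966, 0.1322]
tool_rot: [[0.0, 1.0, -0.001], [1.0, -0.0, -0.001], [-0.001, -0.001, -1.0]]
force: [0.7, -0.1, -0.0]
opening: 0.0133
finger_force: 30.0
clock: 42.63
position: [0.5232, -0.0069, 0.1312]
tool_rot: [[0.001, 1.0, -0.0], [1.0, -0.001, -0.0], [-0.0, -0.0, -1.0]]
force: [-0.1, -0.2, -1.7]
opening: 0.0129
finger_force: 30.0
clock: 43.47
position: [0.5297, -0.0296, 0.1316]
tool_rot: [[-0.001, 1.0, 0.0], [1.0, 0.001, -0.0], [-0.0, 0.0, -1.0]]
force: [0.9, 0.1, -1.6]
opening: 0.013
finger_force: 30.0
```

```bash
python3 -m creep '[[10,-0.1,0.02,0.1,0],[10,-0.1,0.01,0.3,0],[10,-0.015,0,0.3,0],[10,0,0,0.1,0],[10,0,0,0,0],[10,0,0,0,0],[10,0,0,0,0],[10,0,0,0,0],[10,0,0,0,0],[10,0,0,0,0]]'
```

```text
clock: 44.3
position: [0.5313, -0.0386, 0.1]
tool_rot: [[-0.0, 1.0, 0.001], [1.0, 0.0, -0.0], [-0.0, 0.001, -1.0]]
force: [-0.0, 0.2, -2.1]
opening: 0.0135
finger_force: 30.0
```

Next I descend, release, and go up to look at the block and the cell.

```bash
python3 -m creep '[[10,0,0.005,0.4,0],[10,0,0,0.4,0],[10,0,0,0.3,0],[10,0,0,0.15,0],[10,0,0,0.07,0],[10,0,0,0.04,0],[10,0,0,0,0],[10,0,0,0,0],[10,0,0,0,0],[10,0,0,0,0]]'
python3 -m creep '[[26,0,0,0,0],[26,0,0,0,0],[26,0,0,0,0],[26,0,0,-0.3,0],[26,0,0,-0.5,0],[40,0,0,-0.8,0],[40,0,0,-0.8,0],[40,0,0,-0.8,0],[40,-0.4,0,0,0],[40,-0.8,0,0,0]]'
python3 -m creep '[[40,-0.8,0,0,0.5],[40,-0.8,0,0,1],[40,0,0,0,1],[40,0,0,0,1],[40,0,0,0,1],[40,0,0,0,1],[40,0,0,0,1],[40,0,0,0,1],[40,0,0,0,1],[40,0,0,0,1]]'
python3 - <<'E'
from h import *
print(read_state()['position'],read_state()['tool_rot'][:,0]);save(wshot(),'w5')
E
```

```text
clock: 45.13
position: [0.5316, -0.0387, 0.0456]
tool_rot: [[-0.0, 1.0, 0.001], [1.0, 0.0, -0.0], [-0.0, 0.001, -1.0]]
force: [0.1, 0.0, -0.4]
opening: 0.0132
finger_force: 30.0
clock: 45.97
position: [0.5333, -0.085, 0.1782]
tool_rot: [[-0.005, 1.0, 0.009], [1.0, 0.005, -0.001], [-0.001, 0.009, -1.0]]
force: [0.1, -0.4, 0.0]
opening: 0.0395
finger_force: 0.0
clock: 46.8
position: [0.5299, -0.1507, 0.1743]
tool_rot: [[0.74, 0.672, 0.001], [0.672, -0.74, -0.001], [0.001, 0.001, -1.0]]
force: [0.0, -1.0, -0.5]
opening: 0.04
finger_force: 0.0
[ 0.52993257 -0.15067863  0.17431347] [7.40124729e-01 6.72469395e-01 5.47111466e-04]
```

View pics/w5.png

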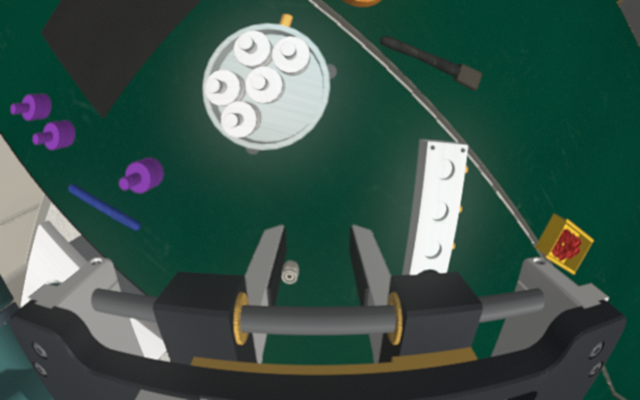

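The five slugs sit as a honeycomb: (252,48), (291,54), (264,84), (222,88) and (239,120). The cell is at (290,272) and the ports at about (445,168), (438,209) and (433,250).

Run:
```python
from h import *
p=wshot();t=get_image('top')
im=p['image'].astype(int)
m=np.zeros((400,640),np.uint8);w=(im[...,1]-im[...,0]<12)&(im.min(2)>60);m[255:290,278:304]=w[255:290,278:304]
uv,a,X=fitmask(p,m,[(.0098,0,.027)],.0135);print('cell',uv,a,X)
P=[ray2world(p,u,.03)[:2] for u in((445,168),(438,209),(433,250))];print(P,np.diff(P,axis=0))
g=comp(p,(425,180),150);r=cv2.approxPolyDP(max(cv2.findContours(g.astype(np.uint8),0,1)[0],key=cv2.contourArea),4,True)[:,0]
print([(tuple(map(int,q)),np.round(ray2world(p,q,.03)[:2],4)) for q in r])
S=read_state();d=np.r_[X-S['position'][:2],0];print('shift units',S['tool_rot'].T@d/.04)
b=cv2.resize(p['image'][130:290,390:490],None,fx=3.7,fy=3.7,interpolation=cv2.INTER_CUBIC);cv2.imwrite('pics/c2.png',b[...,::-1])
```

```text
cell (290.04491017964074, 272.15868263473055) 334.0 [ 0.42031087 -0.20471211]
[array([ 0.64181571, -0.24530036]), array([ 0.60327278, -0.27522441]), array([ 0.56452579, -0.31119077])] [[-0.03854293 -0.02992405]
 [-0.03874699 -0.03596636]]
[((441, 123), array([ 0.6735, -0.2051])), ((456, 141), array([ 0.6727, -0.2328])), ((427, 141), array([ 0.6475, -0.2073])), ((410, 274), array([ 0.5231, -0.3136])), ((426, 268), array([ 0.5423, -0.3237])), ((446, 272), array([ 0.5561, -0.3507])), ((466, 156), array([ 0.6702, -0.2547])), ((485, 175), array([ 0.6736, -0.2909])), ((467, 154), array([ 0.6727, -0.254 ])), ((467, 144), array([ 0.6805, -0.2455])), ((458, 143), array([ 0.673 , -0.2363]))]
shift units [-2.93112453e+00 -8.61927156e-01 -2.15788312e-03]
```

View pics/c2.png

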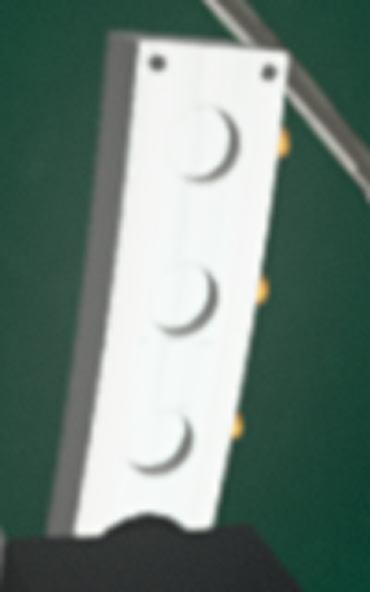

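```bash
python3 -m creep '[[40,-0.5,-0.15,0.2,0],[40,-0.7,-0.2,0.5,0],[40,-0.7,-0.2,0.5,0],[40,-0.5,-0.15,0.5,0],[40,-0.35,-0.1,0.5,0],[40,-0.17,-0.055,0.4,0],[40,0,0,0.25,0],[40,0,0,0,0],[40,0,0,0,0],[40,0,0,0,0]]'
python3 -m creep '[[40,0,0,0,0],[40,0,0,0,0],[40,0,0,0,0],[40,0,0,0,0],[40,0,0,0,0],[40,0,0,0,0],[40,0,0,0,0],[40,0,0,0,0],[40,0,0,0,0],[40,0,0,0,0]]'
```

```text
clock: 47.78
position: [0.422, -0.2046, 0.0605]
tool_rot: [[0.736, 0.677, 0.002], [0.677, -0.736, -0.001], [0.001, 0.002, -1.0]]
force: [-1.1, -0.2, 0.6]
opening: 0.0399
finger_force: 0.0
clock: 48.62
position: [0.4205, -0.2043, 0.059]
tool_rot: [[0.737, 0.676, -0.0], [0.676, -0.737, -0.0], [-0.0, -0.0, -1.0]]
force: [-0.6, 0.4, -0.3]
opening: 0.04
finger_force: 0.0
```

```bash
python3 -m creep '[[40,0,0,0.4,0],[40,0,0,0.4,0],[40,0,0,0.25,0],[40,0,0,0.14,0],[14,0,0,0,0],[14,0,0,0,0],[14,0,0,0,0],[14,0,0,0,0],[14,0,0,0,0],[14,0,0,0,0]]'
python3 -m creep '[[34,0,0,0,0],[34,0,0,0,0],[34,0,0,0,-1],[34,0,0,0,-1],[34,0,0,0,-1],[34,0,0,0,-1],[34,0,0,0,-1],[34,0,0,0,-1],[34,0,0,0,-1],[34,0,0,0,-1]]'
python3 -m creep '[[34,0,0,0,-1],[34,0,0,0,-1],[34,0,0,0,-1],[34,0,0,0,-1],[34,0,0,0,-1],[34,0,0,0,-1],[34,0,0,0,-1],[34,0,0,0,-1],[34,0,0,0,-1],[34,0,0,0,-1]]'
python3 -m creep '[[34,0,0,0,0],[34,0,0,0,0],[14,0,0,0,0],[14,0,0,0,0],[14,0,0,0,0],[14,0,0,0,0],[14,0,0,0,0],[14,0,0,0,0],[14,0,0,0,0],[14,0,0,0,0]]'
python3 - <<'E'
from h import *
s=read_state();print(s['position'],s['tool_rot'])
E
```

```text
clock: 49.45
position: [0.4212, -0.2047, 0.0124]
tool_rot: [[0.737, 0.676, 0.002], [0.676, -0.737, -0.001], [0.0, 0.002, -1.0]]
force: [0.3, -0.5, 1.9]
opening: 0.0178
finger_force: 30.0
clock: 50.28
position: [0.4204, -0.2042, 0.0113]
tool_rot: [[0.126, 0.992, -0.0], [0.992, -0.126, 0.0], [0.0, -0.0, -1.0]]
force: [-0.1, 1.0, 0.0]
opening: 0.0341
finger_force: 0.0
clock: 51.12
position: [0.4204, -0.2042, 0.0113]
tool_rot: [[-0.679, 0.734, -0.0], [0.734, 0.679, 0.0], [0.0, -0.0, -1.0]]
force: [0.0, 1.1, -0.4]
opening: 0.0339
finger_force: 0.0
clock: 51.95
position: [0.4205, -0.2043, 0.0115]
tool_rot: [[-0.676, 0.737, -0.0], [0.737, 0.676, -0.0], [0.0, -0.0, -1.0]]
force: [0.3, 0.0, -0.2]
opening: 0.0174
finger_force: 30.0
[ 0.42053457 -0.20429116  0.01145223] [[-6.75653924e-01  7.37218945e-01 -4.88834430e-05]
 [ 7.37218946e-01  6.75653924e-01 -1.06858497e-05]
 [ 2.51504793e-05 -4.32577366e-05 -9.99999999e-01]]
```

```bash
python3 -m creep '[[14,0,0,-0.5,0],[14,0,0,-0.9,0],[14,0,0,-0.9,0],[14,-0.4,0.14,-0.5,0],[14,-0.8,0.285,0,0],[14,-0.8,0.285,0,0],[14,-0.8,0.285,0,0],[14,-0.8,0.285,0,0],[14,-0.8,0.285,0,0],[14,-0.5,0.18,0,0]]'
python3 -m creep '[[14,-0.3,0.11,0,0],[14,-0.1,0.03,0,0],[14,0,0,0,0],[14,0,0,0,0],[14,0,0,0,0],[14,0,0,0,0],[14,0,0,0,0],[14,0,0,0,0],[14,0,0,0,0],[14,0,0,0,0]]'
python3 - <<'E'
from h import *
p=wshot();save(p,'w6')
E
```

```text
clock: 52.78
position: [0.6065, -0.3029, 0.1224]
tool_rot: [[-0.676, 0.737, -0.0], [0.737, 0.676, -0.0], [-0.0, -0.0, -1.0]]
force: [-0.4, 0.6, -1.3]
opening: 0.0172
finger_force: 30.0
clock: 53.62
position: [0.6192, -0.3096, 0.1237]
tool_rot: [[-0.676, 0.737, 0.0], [0.737, 0.676, -0.0], [-0.0, -0.0, -1.0]]
force: [0.5, -0.2, -0.1]
opening: 0.0173
finger_force: 30.0
```

View pics/w6.png

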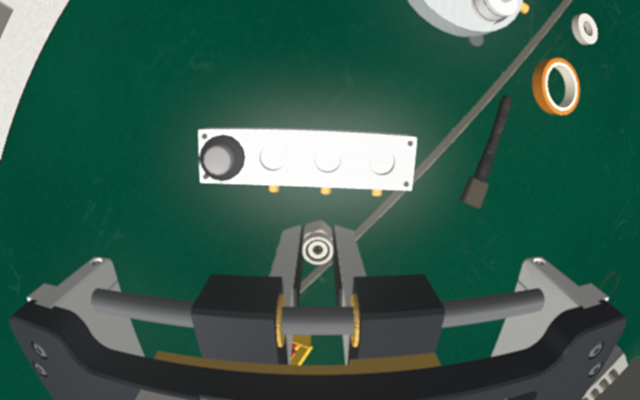

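```bash
cat >> h.py <<'E'
def ports(p,x0,rP=.01175):
    g=cv2.GaussianBlur(p['image'].astype(np.float32).mean(2),(0,0),.8)
    aa=np.linspace(0,2*np.pi,72,endpoint=False)
    def sc(q):
        tot=0
        for k in(-1,0,1):
            cx,cy=q[0]+.05*k*np.cos(q[2]),q[1]+.05*k*np.sin(q[2]);v=[]
            for r in(rP+.0007,rP-.0007):
                P=np.array([proj(p,(cx+r*np.cos(a),cy+r*np.sin(a),.03)) for a in aa],np.float32)
                v.append(cv2.remap(g,P[:,:1],P[:,1:],cv2.INTER_LINEAR)[:,0])
            tot+=np.clip(v[0]-v[1],-20,60).mean()
        return -tot
    from scipy.optimize import minimize
    best=None
    for dx in(-.003,0,.003):
        for dy in(-.003,0,.003):
            r=minimize(sc,[x0[0]+dx,x0[1]+dy,x0[2]],method='Nelder-Mead',options=dict(initial_simplex=[[x0[0]+dx,x0[1]+dy,x0[2]],[x0[0]+dx+.002,x0[1]+dy,x0[2]],[x0[0]+dx,x0[1]+dy+.002,x0[2]],[x0[0]+dx,x0[1]+dy,x0[2]+.03]],xatol=1e-5))
            if best is None or r.fun<best.fun: best=r
    return best.x,best.fun
E
python3 - <<'E'
from h import *
p=wshot();S=read_state()
P=[ray2world(p,u,.03)[:2] for u in((273,156),(328,159),(382,162))];print(np.round(P,4))
th=np.arctan2(*(P[2]-P[0])[::-1]);print(th)
x,f=ports(p,[*P[1],th]);print(x,f)
C=[ray2world(p,u,.03)[:2] for u in((200,129),(416,137),(412,190),(200,183))];print('corner',np.round(C,4),np.mean(C,0),[np.linalg.norm(C[i]-C[i-1]) for i in range(4)])
print('cell top', ray2world(p,(317.5,250),S['position'][2]+.0155)-S['position'])
d=np.r_[x[:2]-S['position'][:2],0];print('shift',S['tool_rot'].T@d/.04,S['position'])
R=[]
for k in(-1,0,1): R.append(proj(p,(x[0]+.05*k*np.cos(x[2]),x[1]+.05*k*np.sin(x[2]),.03)))
print('px',np.round(R,1))
b=p['image'].copy();b=cv2.resize(b[110:210,190:430],None,fx=3.3,fy=3.3,interpolation=cv2.INTER_CUBIC)
for k in(-1,0,1):
    q=np.array([proj(p,v) for v in circ(x[0]+.05*k*np.cos(x[2]),x[1]+.05*k*np.sin(x[2]),.01175,.03)]);cv2.polylines(b,[np.int32(((q+.5-[190,110])*3.3-.5).round())],True,(255,0,0),1)
cv2.imwrite('pics/c3.png',b[...,::-1])
E
```

```text
[[ 0.5646 -0.3087]
 [ 0.603  -0.2775]
 [ 0.6409 -0.2459]]
0.6891177796744903
[ 0.60324303 -0.27859528  0.70320443] -29.051021575927734
corner [[ 0.496  -0.3351]
 [ 0.6478 -0.2071]
 [ 0.6812 -0.2445]
 [ 0.5279 -0.3756]] [ 0.58822889 -0.29056874] [np.float64(0.051533545847683576), np.float64(0.19861380464309797), np.float64(0.05015395598020845), np.float64(0.20178390541805175)]
cell top [ 0.00127899 -0.0010196   0.0155    ]
shift [ 8.43551728e-01  2.27579555e-01 -1.45931260e-04] [ 0.61933137 -0.30962044  0.12358063]
px [[271.8 158.2]
 [327.3 160.1]
 [382.1 162.7]]
```

View pics/c3.png

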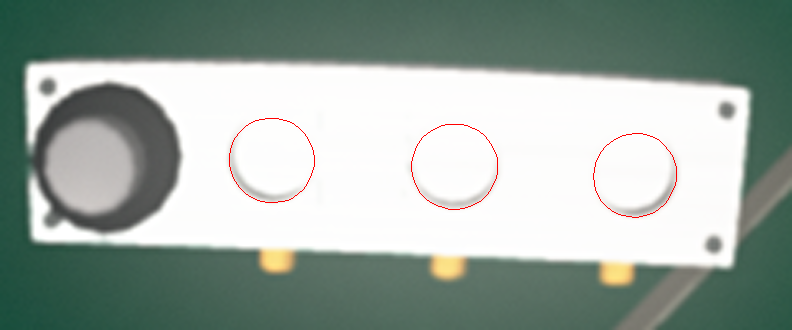

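```bash
python3 -m creep '[[14,0.2,0.05,0,0],[14,0.3,0.09,0.2,0],[14,0.25,0.06,0.4,0],[14,0.094,0.028,0.5,0],[14,0,0,0.5,0],[14,0,0,0.2,0],[14,0,0,0.1,0],[14,0,0,0,0],[14,0,0,0,0],[14,0,0,0,0]]'
python3 -m creep '[[14,0,0,0,0],[14,0,0,0,0],[14,0,0,0,0],[14,0,0,0,0],[14,0,0,0,0],[14,0,0,0,0],[14,0,0,0,0],[14,0,0,0,0],[14,0,0,0,0],[14,0,0,0,0]]'
python3 - <<'E'
from h import *
S=read_state();print(S['position'],S['tool_rot'].T@(np.array([.60324,-.2786,S['position'][2]])-S['position'])/.04)
E
```

```text
clock: 54.55
position: [0.6043, -0.2792, 0.0493]
tool_rot: [[-0.676, 0.737, 0.003], [0.737, 0.676, -0.002], [-0.003, 0.001, -1.0]]
force: [0.3, -1.2, -0.4]
opening: 0.0174
finger_force: 30.0
clock: 55.38
position: [0.6033, -0.2786, 0.0474]
tool_rot: [[-0.676, 0.737, -0.0], [0.737, 0.676, -0.0], [0.0, -0.0, -1.0]]
force: [-0.2, 0.6, 0.3]
opening: 0.0176
finger_force: 30.0
[ 0.60326912 -0.27857138  0.04741839] [-3.55081386e-05 -1.02014229e-03  1.07596979e-07]
```

```bash
python3 -m creep '[[14,0,0,0.06,0],[14,0,0,0.06,0],[14,0,0,0.06,0],[14,0,0,0.04,0],[14,0,0,0.04,0],[14,0,0,0.04,0],[14,0,0,0,0],[14,0,0,0,0],[14,0,0,0,0],[14,0,0,0,0]]'
```

```text
clock: 56.22
position: [0.6034, -0.2787, 0.0357]
tool_rot: [[-0.676, 0.737, 0.0], [0.737, 0.676, -0.0], [-0.0, 0.0, -1.0]]
force: [-0.5, -0.3, -1.1]
opening: 0.0175
finger_force: 30.0
```

Entered with no force. I'll seat it, release and lift, then inspect.

```bash
python3 -m creep '[[14,0,0,0.03,0],[14,0,0,0.03,0],[14,0,0,0.01,0],[14,0,0,0,0],[14,0,0,0,0],[14,0,0,0,0],[14,0,0,0,0],[34,0,0,0,0],[34,0,0,0,0],[34,0,0,0,0]]'
python3 -m creep '[[34,0,0,0,0],[34,0,0,-0.2,0],[34,0,0,-0.5,0],[34,0,0,-0.8,0],[34,0,0,-0.8,0],[0,0,0,-0.5,0],[0,0,0,0,0],[0,0,0,0,0],[0,0,0,0,0],[0,0,0,0,0]]'
python3 - <<'E'
from h import *
p=wshot();S=read_state();print(S['position'],S['tool_rot'][:2])
b=p['image'][100:300,160:480];b=cv2.resize(b,None,fx=2.5,fy=2.5,interpolation=cv2.INTER_CUBIC);cv2.imwrite('pics/c4.png',b[...,::-1])
E
```

```text
clock: 57.05
position: [0.6034, -0.2787, 0.0328]
tool_rot: [[-0.676, 0.737, 0.0], [0.737, 0.676, -0.0], [-0.0, 0.0, -1.0]]
force: [-0.5, 0.8, -0.5]
opening: 0.0327
finger_force: 0.0
clock: 57.88
position: [0.6022, -0.278, 0.1421]
tool_rot: [[-0.676, 0.737, -0.004], [0.737, 0.676, 0.002], [0.004, -0.001, -1.0]]
force: [0.3, 0.4, 0.4]
opening: 0.0043
finger_force: 0.0
[ 0.60219209 -0.27798079  0.14197327] [[-0.67567797  0.73718605 -0.00400197]
 [ 0.73718425  0.67568823  0.00219266]]
```

View pics/c4.png

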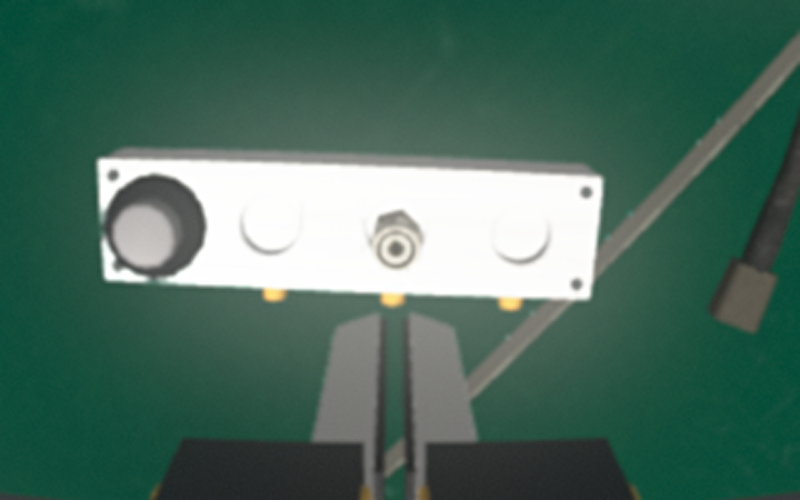

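The cell stands upright in the middle port at crop (396,235), and the button cap is at crop (145,235), image (218,194). Before pressing I'll check the pot and the button height.

Run:
```python
from h import *
p=wshot();S=read_state();print(S['position'])
for z in(.03,.04,.045,.05,.055,.06,.07): print(z,np.round(ray2world(p,(218,194),z)[:2],4))
for u in((204,194),(232,194)): print(ray2world(p,u,.05)[:2])
t=get_image('top');print([X for c,a,X in slugs(t)],'top px at',proj(t,(.5714,-.0382,.04)))
for z in(.045,.055,.065): print('top btn',z,ray2world(t,(454.5,185),z)[:2])
b=np.hstack([cv2.resize(t['image'][135:205,305:375],(400,400),interpolation=cv2.INTER_CUBIC),cv2.resize(t['image'][150:220,400:470],(400,400),interpolation=cv2.INTER_CUBIC)]);cv2.imwrite('pics/c5.png',b[...,::-1])
```

```text
[ 0.60232841 -0.27804313  0.14216285]
0.03 [ 0.5295 -0.348 ]
0.04 [ 0.5302 -0.3437]
0.045 [ 0.5305 -0.3415]
0.05 [ 0.5309 -0.3393]
0.055 [ 0.5312 -0.3371]
0.06 [ 0.5316 -0.335 ]
0.07 [ 0.5323 -0.3306]
[ 0.52022149 -0.3490703 ]
[ 0.54119764 -0.32984739]
[] top px at [337.55533638 171.46162342]
top btn 0.045 [ 0.52962538 -0.34177038]
top btn 0.055 [ 0.529068   -0.33881471]
top btn 0.065 [ 0.52851063 -0.33585903]
```

View pics/c5.png

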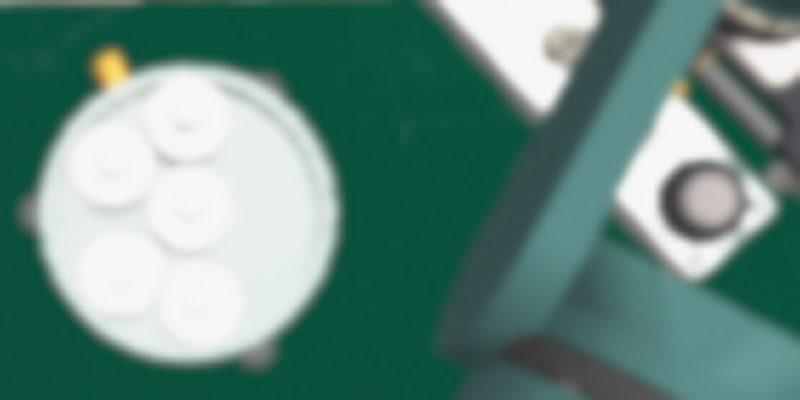

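The crop shows that two slugs in the pot have shifted: the one meant for 120° is now at (118,270) and pushes the 180° one to (200,300). This looks like the announced knock. I'll go back and mend it before pressing.

```bash
python3 -m creep '[[30,0,0,-0.4,0.9],[30,0,0,-0.6,0.9],[30,0,0,-0.6,0.9],[30,0,0,0,0.9],[30,0,0,0,0.9],[30,0,0,0,0.9],[30,0,0,0,0.9],[30,0,0,0,0.9],[30,0,0,0,0.9],[30,0,0,0,0.4]]'
python3 -m creep '[[30,0.4,-0.07,0,0],[30,0.8,-0.13,0,0],[30,0.8,-0.13,0,0],[30,0.8,-0.13,0,0],[30,0.8,-0.13,0,0],[30,0.6,-0.1,0,0],[30,0.3,-0.05,0,0],[30,0.1,-0.02,0,0],[30,0,0,0,0],[30,0,0,0,0]]'
python3 -m creep '[[30,0,0,0,0],[30,0,0,0,0],[30,0,0,0,0],[30,0,0,0,0],[30,0,0,0,0],[30,0,0,0,0],[30,0,0,0,0],[30,0,0,0,0],[30,0,0,0,0],[30,0,0,0,0]]'
python3 - <<'E'
from h import *
p=wshot();S=read_state();print(S['position'],S['tool_rot'][:2,0]);print(potfit(p))
u=proj(p,(.5714,-.0382,.04));print(u);u=np.int32(u)
save(p,'w7');b=cv2.resize(p['image'][u[1]-75:u[1]+75,u[0]-80:u[0]+80],None,fx=4,fy=4,interpolation=cv2.INTER_CUBIC);cv2.imwrite('pics/c6.png',b[...,::-1]);print('origin',u-[80,75])
E
```

```text
clock: 58.87
position: [0.603, -0.2784, 0.2075]
tool_rot: [[0.003, 1.0, -0.002], [1.0, -0.003, 0.001], [0.001, -0.002, -1.0]]
force: [0.7, 0.2, -1.4]
opening: 0.0303
finger_force: 0.0
clock: 59.7
position: [0.573, -0.0956, 0.2083]
tool_rot: [[0.001, 1.0, -0.0], [1.0, -0.001, -0.001], [-0.001, -0.0, -1.0]]
force: [-0.3, -0.6, -0.2]
opening: 0.0301
finger_force: 0.0
clock: 60.53
position: [0.5729, -0.0945, 0.2087]
tool_rot: [[-0.0, 1.0, 0.0], [1.0, 0.0, -0.0], [-0.0, 0.0, -1.0]]
force: [0.1, 0.5, -0.2]
opening: 0.0296
finger_force: 0.0
[ 0.5728788 -0.094542   0.208712 ] [-2.58784611e-04  9.99999961e-01]
(array([ 0.57144465, -0.03888423,  0.06870451]), 126, np.float64(0.0005026658681787088))
[315.52898074 129.76393591]
origin [235  54]
```

View pics/c6.png

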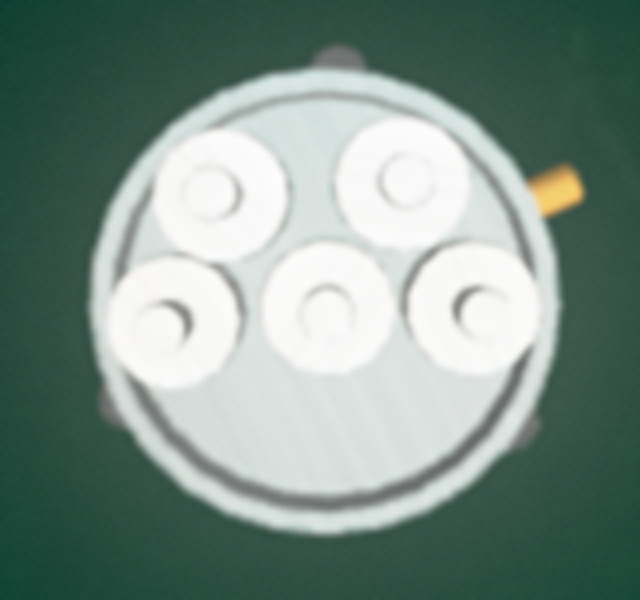

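```bash
cat >> h.py <<'E'
def disc(p,uv,z=.041,r=.019):
    g=cv2.GaussianBlur(p['image'].astype(np.float32).mean(2),(0,0),.6);aa=np.linspace(0,2*np.pi,90,endpoint=False)
    def sc(x,y):
        v=[]
        for q in(r+.0012,r-.0012):
            P=np.array([proj(p,(x+q*np.cos(a),y+q*np.sin(a),z)) for a in aa],np.float32)
            v.append(cv2.remap(g,P[:,:1],P[:,1:],cv2.INTER_LINEAR)[:,0])
        return np.clip(v[1]-v[0],-5,15).mean()
    X=ray2world(p,uv,z)[:2]
    for st in(.0015,.0005,.00025):
        c=[(sc(X[0]+i*st,X[1]+j*st),X[0]+i*st,X[1]+j*st) for i in range(-3,4) for j in range(-3,4)];b=max(c);X=np.array(b[1:])
    return X,b[0]
E
cat > pot.py <<'E'
from h import *
import sys
def rep(p,uvs,C=(.5714,-.0382)):
    for u in uvs:
        X,s=disc(p,u);d=X-C;print(np.round(X,4),round(float(s),1),'r %.1f ang %.1f'%(np.hypot(*d)*1e3,np.degrees(np.arctan2(d[1],d[0]))))
E
python3 - <<'E'
from pot import *
p=wshot();print(read_state()['position'])
rep(p,[np.array(c)/4+[235,54] for c in((222,195),(400,183),(328,307),(176,322),(473,308))])
E
```

```text
[ 0.57286311 -0.09453698  0.20869784]
[ 0.5426 -0.0068] 14.9 r 42.6 ang 132.5
[ 0.593 -0.004] 15.0 r 40.5 ang 57.7
[ 0.5726 -0.039 ] 15.0 r 1.4 ang -35.1
[ 0.5283 -0.0432] 15.0 r 43.4 ang -173.4
[ 0.6138 -0.039 ] 15.0 r 42.4 ang -1.0
```

```bash
python3 -m creep '[[30,0.3,-0.1,0,0],[30,0.6,-0.2,0.3,0],[30,0.6,-0.2,0.5,0],[30,0.4,-0.15,0.5,0],[30,0.2,-0.08,0.6,0],[30,0.11,-0.05,0.6,0],[30,0,0,0.4,0],[30,0,0,0.19,0],[30,0,0,0,0],[30,0,0,0,0]]'
python3 -m creep '[[30,0,0,0,0],[30,0,0,0,0],[30,0,0,0,0],[30,0,0,0,0],[30,0,0,0,0],[30,0,0,0,0],[30,0,0,0,0],[30,0,0,0,0],[30,0,0,0,0],[30,0,0,0,0]]'
```

```text
clock: 61.47
position: [0.5418, -0.0059, 0.0855]
tool_rot: [[-0.0, 1.0, 0.0], [1.0, 0.0, 0.0], [0.0, 0.0, -1.0]]
force: [0.5, -0.0, 0.1]
opening: 0.03
finger_force: 0.0
clock: 62.3
position: [0.5416, -0.0062, 0.085]
tool_rot: [[-0.0, 1.0, -0.0], [1.0, 0.0, -0.0], [-0.0, -0.0, -1.0]]
force: [-0.8, -1.0, 0.5]
opening: 0.0299
finger_force: 0.0
```

```bash
python3 -m creep '[[28,0,0,0.4,0],[28,0,0,0.35,0],[28,0,0,0.2,0],[28,0,0,0,0],[10,0,0,0,0],[10,0,0,0,0],[10,0,0,0,0],[10,0,0,0,0],[10,0,0,0,0],[10,0,0,0,0]]'
python3 -m creep '[[26,0,0,0,0],[26,0,0,0,0],[26,0,0,0,1],[26,0,0,0,1],[26,0,0,0,1],[26,0,0,0,1],[26,0,0,0,1],[26,0,0,0,1],[26,0,0,0,1],[26,0,0,0,1]]'
python3 -m creep '[[26,0,0,0,1],[26,0,0,0,1],[26,0,0,0,1],[26,0,0,0,1],[26,0,0,0,1],[26,0,0,0,1],[26,0,0,0,1],[26,0,0,0,1],[26,0,0,0,1],[26,0,0,0,1]]'
python3 -m creep '[[26,0,0,0,0],[26,0,0,0,0],[10,0,0,0,0],[10,0,0,0,0],[10,0,0,0,0],[10,0,0,0,0],[10,0,0,0,0],[10,0,0,-0.1,0],[10,0,0,-0.1,0],[10,0,0,0,0]]'
python3 -m creep '[[10,0.1,-0.03,0,0],[10,0.1,-0.03,0,0],[10,0.04,-0.008,0,0],[10,0,0,0,0],[10,0,0,0,0],[10,0,0,0,0],[10,0,0,0,0],[10,0,0,0,0],[10,0,0,0,0],[10,0,0,0,0]]'
```

```text
clock: 63.13
position: [0.5423, -0.0063, 0.048]
tool_rot: [[-0.0, 1.0, 0.002], [1.0, 0.0, -0.0], [-0.0, 0.002, -1.0]]
force: [0.8, -1.1, 2.1]
opening: 0.0133
finger_force: 30.0
clock: 63.97
position: [0.5414, -0.0062, 0.0468]
tool_rot: [[0.646, 0.763, -0.001], [0.763, -0.646, -0.0], [-0.0, -0.0, -1.0]]
force: [0.6, 0.6, -0.3]
opening: 0.0263
finger_force: 0.0
clock: 64.8
position: [0.5414, -0.0062, 0.0468]
tool_rot: [[1.0, -0.004, -0.001], [-0.004, -1.0, -0.0], [-0.001, 0.0, -1.0]]
force: [0.4, 0.7, -0.5]
opening: 0.0258
finger_force: 0.0
clock: 65.63
position: [0.5422, -0.0062, 0.0562]
tool_rot: [[1.0, 0.0, 0.002], [0.0, -1.0, -0.0], [0.002, 0.0, -1.0]]
force: [-0.4, -0.4, -0.3]
opening: 0.0132
finger_force: 30.0
clock: 66.47
position: [0.5512, -0.0035, 0.0551]
tool_rot: [[1.0, 0.0, 0.0], [0.0, -1.0, -0.0], [0.0, 0.0, -1.0]]
force: [0.8, -0.5, -1.8]
opening: 0.0136
finger_force: 30.0
```

```bash
python3 -m creep '[[10,0,0,0.1,0],[10,0,0,0.08,0],[10,0,0,0.03,0],[10,0,0,0,0],[10,0,0,0,0],[10,0,0,0,0],[26,0,0,0,0],[26,0,0,0,0],[26,0,0,-0.3,0],[26,0,0,-0.5,0]]'
python3 -m creep '[[26,0,0,-0.2,0],[26,-0.2,0.3,0,0],[26,-0.2,0.3,0,0],[26,-0.15,0.275,0,0],[26,-0.05,0.1,0,0],[26,0,0,0,0],[26,0,0,0,0],[26,0,0,0,0],[26,0,0,0,0],[26,0,0,0,0]]'
```

```text
clock: 67.3
position: [0.5492, -0.0032, 0.0766]
tool_rot: [[1.0, 0.0, -0.006], [0.0, -1.0, 0.001], [-0.006, -0.001, -1.0]]
force: [-0.3, -0.2, -0.7]
opening: 0.026
finger_force: 0.0
clock: 68.13
position: [0.5274, -0.0421, 0.0865]
tool_rot: [[1.0, 0.001, -0.0], [0.001, -1.0, 0.0], [-0.0, -0.0, -1.0]]
force: [-0.1, -0.5, -0.9]
opening: 0.0265
finger_force: 0.0
```

```bash
python3 -m creep '[[26,0,0,0.4,0],[26,0,0,0.38,0],[26,0,0,0.2,0],[26,0,0,0,0],[10,0,0,0,0],[10,0,0,0,0],[10,0,0,0,0],[10,0,0,0,0],[10,0,0,0,0],[10,0,0,0,0]]'
python3 -m creep '[[26,0,0,0,0],[26,0,0,0,0],[26,0,0,0,-1],[26,0,0,0,-1],[26,0,0,0,-1],[26,0,0,0,-1],[26,0,0,0,-1],[26,0,0,0,-1],[26,0,0,0,-1],[26,0,0,0,-1]]'
python3 -m creep '[[26,0,0,0,-1],[26,0,0,0,-1],[26,0,0,0,-1],[26,0,0,0,-1],[26,0,0,0,-1],[26,0,0,0,-1],[26,0,0,0,-1],[26,0,0,0,-1],[26,0,0,0,-1],[26,0,0,0,-1]]'
python3 -m creep '[[26,0,0,0,0],[26,0,0,0,0],[10,0,0,0,0],[10,0,0,0,0],[10,0,0,0,0],[10,0,0,0,0],[10,0,0,0,0],[10,0,0,-0.1,0],[10,0,0,-0.1,0],[10,0,0,0,0]]'
python3 -m creep '[[10,0.05,0.045,0,0],[10,0.05,0.045,0,0],[10,0,0,0,0],[10,0,0,0,0],[10,0,0,0,0],[10,0,0,0,0],[10,0,0,0,0],[10,0,0,0,0],[10,0,0,0,0],[10,0,0,0,0]]'
```

```text
clock: 68.97
position: [0.528, -0.0425, 0.0484]
tool_rot: [[1.0, 0.0, 0.002], [0.0, -1.0, -0.0], [0.002, 0.0, -1.0]]
force: [0.2, -0.3, 1.2]
opening: 0.013
finger_force: 30.0
clock: 69.8
position: [0.527, -0.0425, 0.0472]
tool_rot: [[0.763, 0.646, -0.001], [0.646, -0.763, -0.0], [-0.001, -0.0, -1.0]]
force: [0.2, 0.0, 0.0]
opening: 0.0259
finger_force: 0.0
clock: 70.63
position: [0.527, -0.0425, 0.0472]
tool_rot: [[-0.004, 1.0, -0.001], [1.0, 0.004, -0.0], [-0.0, -0.001, -1.0]]
force: [0.3, 0.0, 0.4]
opening: 0.026
finger_force: 0.0
clock: 71.47
position: [0.5277, -0.0424, 0.0564]
tool_rot: [[-0.0, 1.0, 0.001], [1.0, 0.0, -0.0], [-0.0, 0.001, -1.0]]
force: [2.3, 1.2, -0.0]
opening: 0.0138
finger_force: 30.0
clock: 72.3
position: [0.5308, -0.0386, 0.0555]
tool_rot: [[-0.0, 1.0, -0.0], [1.0, 0.0, -0.0], [-0.0, -0.0, -1.0]]
force: [0.6, 1.0, -0.5]
opening: 0.0132
finger_force: 30.0
```

```bash
python3 -m creep '[[10,0,0,0.1,0],[10,0,0,0.08,0],[10,0,0,0.03,0],[10,0,0,0,0],[10,0,0,0,0],[10,0,0,0,0],[26,0,0,0,0],[26,0,0,0,0],[26,0,0,-0.3,0],[26,0,0,-0.6,0]]'
python3 -m creep '[[0,0,0,-0.8,0],[0,0,0,-0.8,0],[0,-0.3,0.2,-0.8,0],[0,-0.4,0.3,-0.6,0],[0,-0.4,0.3,-0.1,0],[0,-0.2,0.15,0,0],[0,-0.1,0.1,0,0],[0,0,0,0,0],[0,0,0,0,0],[0,0,0,0,0]]'
python3 - <<'E'
from pot import *
p=wshot();print(read_state()['position'])
u=proj(p,(.5714,-.0382,.04));o=np.int32(u)-[80,75]
b=cv2.resize(p['image'][o[1]:o[1]+150,o[0]:o[0]+160],None,fx=4,fy=4,interpolation=cv2.INTER_CUBIC);cv2.imwrite('pics/c7.png',b[...,::-1])
print(potfit(p));B=np.array([.001,-.0007])
rep(p,[proj(p,(*(np.array(c)+B),.041)) for c in((.5512,-.0035),(.5917,-.0031),(.5714,-.0382),(.5309,-.0382),(.6119,-.0382))],np.array([.5714,-.0382])+B)
E
```

```text
clock: 73.13
position: [0.5282, -0.0381, 0.0802]
tool_rot: [[-0.0, 1.0, -0.008], [1.0, 0.0, 0.001], [0.001, -0.008, -1.0]]
force: [0.3, -0.3, 0.2]
opening: 0.0259
finger_force: 0.0
clock: 73.97
position: [0.5719, -0.0936, 0.2056]
tool_rot: [[-0.001, 1.0, -0.003], [1.0, 0.001, 0.001], [0.001, -0.003, -1.0]]
force: [0.1, -0.7, 0.5]
opening: 0.0001
finger_force: 0.0
[ 0.57202306 -0.09360505  0.20600173]
(array([ 0.57139614, -0.03885953,  0.06873622]), 126, np.float64(0.0004128619197935751))
[ 0.5522 -0.0039] 15.0 r 40.4 ang 120.0
[ 0.593  -0.0038] 15.0 r 40.7 ang 59.7
[ 0.5726 -0.0391] 15.0 r 0.4 ang -45.0
[ 0.5317 -0.0389] 15.0 r 40.7 ang -180.0
[ 0.6136 -0.0389] 15.0 r 41.2 ang 0.0
```

View pics/c7.png

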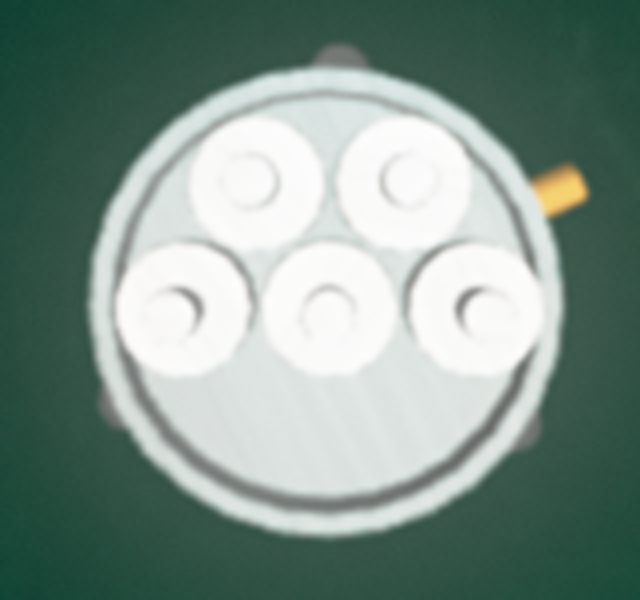

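All five slugs are now on one hexagon within about 1 mm, seen at (257,182), (403,183), (330,307), (184,309) and (475,308). Next I press the button.

```bash
python3 -m creep '[[0,-0.4,-0.07,0,0],[0,-0.8,-0.135,0,0],[0,-0.8,-0.135,0,0],[0,-0.8,-0.135,0,0],[0,-0.8,-0.135,0,0],[0,-0.8,-0.135,0,0],[0,-0.8,-0.135,0,0],[0,-0.5,-0.08,0.2,0],[0,-0.3,-0.05,0.5,0],[0,-0.16,-0.02,0.7,0]]'
python3 -m creep '[[0,0,0,0.8,0],[0,0,0,0.6,0],[0,0,0,0.3,0],[0,0,0,0.1,0],[0,0,0,0,0],[0,0,0,0,0],[0,0,0,0,0],[0,0,0,0,0],[0,0,0,0,0],[0,0,0,0,0]]'
```

```text
clock: 74.85
position: [0.5323, -0.3433, 0.1533]
tool_rot: [[0.002, 1.0, 0.005], [1.0, -0.002, -0.004], [-0.004, 0.005, -1.0]]
force: [1.3, 0.2, -0.4]
opening: 0.0003
finger_force: 0.0
clock: 75.68
position: [0.5322, -0.3412, 0.0802]
tool_rot: [[-0.0, 1.0, 0.002], [1.0, 0.0, -0.001], [-0.001, 0.002, -1.0]]
force: [0.4, -0.1, 0.5]
opening: 0.0003
finger_force: 0.0
```

```bash
python3 -m creep '[[0,0,0,0.15,0],[0,0,0,0.15,0],[0,0,0,0.1,0],[0,0,0,0.05,0],[0,0,0,0.05,0],[0,0,0,0,0],[0,0,0,0,0],[0,0,0,0,0],[0,0,0,0,0],[0,0,0,0,0]]'
python3 -m creep '[[0,0,0,0.05,0],[0,0,0,0.05,0],[0,0,0,0.05,0],[0,0,0,0.03,0],[0,0,0,0,0],[0,0,0,0,0],[0,0,0,0,0],[0,0,0,0,0],[0,0,0,0,0],[0,0,0,0,0]]'
```

```text
clock: 76.52
position: [0.5319, -0.341, 0.0594]
tool_rot: [[-0.0, 1.0, 0.0], [1.0, 0.0, -0.001], [-0.001, 0.0, -1.0]]
force: [-0.0, -0.6, 0.3]
opening: 0.0003
finger_force: 0.0
clock: 77.35
position: [0.5316, -0.3408, 0.0519]
tool_rot: [[-0.0, 1.0, -0.0], [1.0, 0.0, -0.0], [-0.0, -0.0, -1.0]]
force: [-0.8, 1.0, 2.0]
opening: 0.0005
finger_force: 0.8
```

```bash
python3 -m creep '[[0,0,0,0.03,0],[0,0,0,0.03,0],[0,0,0,0,0],[0,0,0,0,0],[0,0,0,0,0],[0,0,0,0,0],[0,0,0,0,0],[0,0,0,0,0],[0,0,0,0,0],[0,0,0,0,0]]'
python3 -m creep '[[0,0,0,0.03,0],[0,0,0,0.03,0],[0,0,0,0.02,0],[0,0,0,0,0],[0,0,0,0,0],[0,0,0,0,0],[0,0,0,0,0],[0,0,0,0,0],[0,0,0,0,0],[0,0,0,0,0]]'
```

```text
clock: 78.18
position: [0.5317, -0.3409, 0.0495]
tool_rot: [[-0.0, 1.0, 0.0], [1.0, 0.0, -0.0], [-0.0, 0.0, -1.0]]
force: [-1.2, 1.0, 2.6]
opening: 0.0006
finger_force: 1.5
clock: 79.02
position: [0.5318, -0.3409, 0.0464]
tool_rot: [[-0.0, 1.0, 0.0], [1.0, 0.0, -0.0], [-0.0, 0.0, -1.0]]
force: [-1.6, 1.8, 5.5]
opening: 0.0004
finger_force: 2.4
```

Contact, with the force rising along the spring. I'll press on to the stop.

```bash
python3 -m creep '[[0,0,0,0.03,0],[0,0,0,0.02,0],[0,0,0,0,0],[0,0,0,0,0],[0,0,0,0,0],[0,0,0,0,0],[0,0,0,0,0],[0,0,0,0,0],[0,0,0,0,0],[0,0,0,0,0]]'
```

```text
clock: 79.85
position: [0.5318, -0.341, 0.0462]
tool_rot: [[-0.0, 1.0, 0.001], [1.0, 0.0, -0.001], [-0.001, 0.001, -1.0]]
force: [-3.7, 2.6, 10.4]
opening: 0.0003
finger_force: 5.4
```

It's at the stop: 10 N with no further travel. I'll lift off, retreat, and check that everything still stands.

```bash
python3 -m creep '[[0,0,0,0.02,0],[0,0,0,0,0],[0,0,0,0,0],[0,0,0,0,0],[0,0,0,-0.2,0],[0,0,0,-0.3,0],[0,0,0,-0.6,0],[0,0,0,-0.8,0],[0,0,0,-0.8,0],[0,0,0,-0.5,0]]'
python3 -m creep '[[0,-0.4,-0.4,0,0],[0,-0.5,-0.5,0,0],[0,-0.5,-0.5,0,0],[0,-0.5,-0.5,0,0],[0,-0.3,-0.3,0,0],[0,0,0,0,0],[0,0,0,0,0],[0,0,0,0,0],[0,0,0,0,0],[0,0,0,0,0]]'
python3 - <<'E'
from h import *
t=get_image('top')
b=cv2.resize(t['image'][90:250,200:480],None,fx=2.8,fy=2.8,interpolation=cv2.INTER_CUBIC);cv2.imwrite('pics/c8.png',b[...,::-1])
E
```

```text
clock: 80.68
position: [0.5327, -0.3416, 0.1748]
tool_rot: [[-0.0, 1.0, 0.003], [1.0, 0.0, -0.003], [-0.003, 0.003, -1.0]]
force: [-0.3, -0.6, 1.2]
opening: 0.0004
finger_force: 0.0
clock: 81.52
position: [0.4447, -0.428, 0.1714]
tool_rot: [[-0.002, 1.0, 0.0], [1.0, 0.002, 0.0], [0.0, 0.0, -1.0]]
force: [0.0, 0.0, 0.4]
opening: 0.0005
finger_force: 0.0
```

View pics/c8.png

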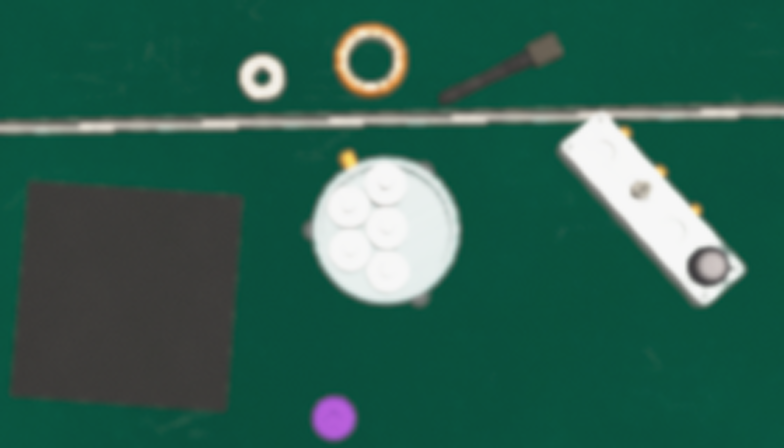

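The mat is empty and the honeycomb is intact in the pot around (387,230). The cell is in the middle port at (640,190), the button is back up at (710,265), and the bystanders haven't moved. Handing in.

```bash
python3 -c "
from cell import close_job
print(close_job())"
```

```text
the job is handed in; nothing more can be done
None
```

The job is handed in at about 81 s: all five slugs stand in a honeycomb in the pot (two had shifted after placing and were reset), the one cell is in the middle port, and the start button was then pressed to its stop and released.

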